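# Make up two turbocharger repair kits

### The job

Make up the two repair kits: the long tray gets the cover plate in its larger compartment and the tall slim bush in its smaller one; the broad tray gets the compressor wheel in its larger compartment and the short wide bush in its smaller one. The cover plate is stuck slantwise in its stock bin with its corners under the bin's lips, so turn it straight with the bin before lifting it out. Set every part down upright and flat on the tray floor without dropping it, and leave the spare ring, the bottle and the wrench where they are.

Things in the scene. Friction and masses are not known exactly. Their poses are not given: they have to be found in the camera images.
- cover_plate: Dark steel plate 78 (x) x 36 (y) x 5 mm, 0.16 kg, with an upright steel lug in its middle, 36 (x) x 12 (y) mm, from 5 to 52 mm above the underside, to grip along y. Origin: centre of underside, z up. Starts flat on the bin floor, turned 0.45 to 0.52 rad counterclockwise (from above) from the bin's x axis, corners under the lips; within 0.2 rad of the bin's x axis it lifts straight out.
- stock_bin: Fixed shallow bare aluminium bin, outside 116 (x) x 78 (y) x 16 (z) mm, inside 110 x 72 mm, floor 3 mm thick. Along the two long sides the rims fold inwards as lips 8 mm wide (gap between them 56 mm), underside 13 mm and top 16 mm above the bench. Origin: centre of the underside, on the bench; z up.
- tall_bush: Brass bearing bush, tall and slim: upright tube, outside diameter 30 mm, bore 18 mm, 60 mm high, 0.14 kg, standing on the bench. Origin: centre of the underside, z along its axis.
- short_bush: Brass bearing bush, short and wide: upright tube, outside diameter 44 mm, bore 28 mm, 40 mm high, 0.20 kg, standing on the bench. Origin: centre of the underside, z along its axis.
- compressor_wheel: Aluminium compressor wheel with vanes, standing on its flat back: diameter 52 mm at the foot, narrowing to a straight hub of 14 mm diameter from 25 to 52 mm height, which is the place to grip. 0.12 kg. Origin: centre of the underside, z along its axis.
- long_tray: Fixed green steel kit tray, the long narrow one, outside 200 (x) x 86 (y) x 14 (z) mm; walls and divider 4 mm thick, 14 mm high; floor 3 mm thick. Origin: centre of the underside, on the bench; z up. Larger compartment from x = -96 to +22 mm (centre -37), smaller from x = +26 to +96 mm (centre +61), both from y = -39 to +39 mm.
- broad_tray: Fixed green steel kit tray, the shorter broader one, outside 170 (x) x 110 (y) x 14 (z) mm; walls and divider 4 mm thick, 14 mm high; floor 3 mm thick. Origin: centre of the underside, on the bench; z up. Larger compartment from x = -81 to +15 mm (centre -33), smaller from x = +19 to +81 mm (centre +50), both from y = -51 to +51 mm.
- spare_ring: Bystander: flat steel ring, outside diameter 64 mm, hole 44 mm, 14 mm high, lying on the bench. Origin: centre of the underside. Not to be moved.
- oil_bottle: Bystander: grey plastic bottle with black cap, diameter 48 mm, 100 mm high, standing on the bench. Origin: centre of the underside. Not to be moved.
- wrench: Bystander: steel wrench about 190 mm long, lying on the bench at the far side, along its x axis. Origin: under its middle. Not to be moved.
There are look-alikes about, which are no part of the job. Of the things shaped like the stock_bin, the aluminium one is meant. What is shaped like the tall_bush but green is not meant.

How it is judged:
By the outcome, as a careful person would: the job done as asked, in the order asked, and still so for the second after the job is handed in, with the robot touching nothing.
It also fails if it takes over 107 s, if anything falls off the work surface, if the arm or the gripper's body presses on something with over 40 N, if the wrist force passes 120 N, or if a joint passes its speed limit or range.

### The arm

A 6-joint arm with a two-finger parallel gripper is mounted at the origin on the work surface. World frame = base frame: x ahead of the robot, y to its left, z up, the work surface at z = 0. Lengths are in mm, angles in rad, forces in N, time in s.
With the tool pointing down it reaches from about 350 to 775 mm from the base axis. Payload 7.3 kg.
Tool frame: the origin (TCP) lies midway between the tips of the shut fingers; the grasp point (between the pads) lies 19 mm behind it (bot.grip_depth is the distance from the TCP to the grasp point, in mm); z points along the fingers, x is the direction in which the jaws open and shut, and the axes are right-handed (so a half turn about z gives the same grasp; the last joint's range is limited). The gripper opens to 92 mm and grips with 3 to 60 N. Pads are 19 mm wide; open, the fingers measure 130 mm over their backs; the gripper's body (75 mm by 190 mm) begins 47 mm behind the grasp point.
Start: joints at [1.122, 0.342, 1.524, -0, 1.275, -0.146], TCP at [156.537, 501.14, 226.741] pointing down, gripper open.
Joint ranges: [-2.53, 2.53], [-0.77, 2.02], [0.04, 2.7], [-1, 4.14], [0.28, 2.66], [-3.11, 3.11]. Speed limits (rad/s): [2.57, 2.57, 3.14, 3.14, 3.14, 3.14].

### API

Orientations are given as [roll, pitch, yaw] about the fixed x, y, z axes, in that order (R = Rz(yaw) Ry(pitch) Rx(roll)).
In Python, from plant import bot gives the robot as it stands. The module is installed in compiled form; this text tells all that it offers.
- The arm moves only by the shell command python3 -m inch 'ROWS'. ROWS is JSON, a list that holds one entry, the list of rows, each a list of 7 numbers: the shift along the tool's x, y, z each as a share of 0.2 m, from -1 to 1, then the turn, a rotation vector about the tool's x, y, z each as a share of 45 degrees, from -1 to 1, then the closure, from -1 (fully open) to 1 (shut), so that 0 is half open. A call has exactly 10 rows; each row is the pose to reach, as a shift and turn from the pose commanded when the call began, along the tool's axes at that moment; what a row does not reach only later rows make up. A row lasts 1/8 s, in which the tool goes at most 62.5 mm and 10.7 degrees, less where a joint would pass 70% of its speed; a pose out of reach is approached as far as the arm can. A call with a number of a shift or a turn outside -1 to 1 is refused whole. A call with a gripper value outside its range is refused whole. The fingers move at their own pace and stop on an object; the grip force is fixed at half the most. Time passes only in rows, so rows that repeat a pose let the fingers close, or fill a call up. It gives the time, the measured TCP pose, the force and the opening at its end, in the units of the state.
- bot.get_obs(): the state, without advancing time (a new reading comes with each control period).
- bot.capture(name): name is "scene" or "side" or "wrist"; returns the picture (480x640x3 uint8, red, green, blue); there is no depth.
- bot.camera_params(name): a dict with "fx", "fy", "cx", "cy" (pixels), "k1" (the pictures are not rectified: a ray, as slopes to the right and down, at radius r is drawn at 1 + k1 r^2 times it, then the intrinsics apply), "R" (3x3) and "t" (3): a world point X has camera coordinates R X + t; the wrist camera has in their place "T_tool_cam" (4x4, takes a point from camera to tool coordinates, whose origin is the TCP and whose axes are the tool frame's). Camera axes: x right, y down, z forward; pixel columns grow to the right and rows downward; lengths in mm; the calibration is good to about 2 mm. A picture is of the moment at which its call begins: read the wrist's pose just before it. camera_params takes no time and is no camera call.
- bot.close_job(): hands the job in, once; it reports no verdict.
The state is a dict: "time": time; "joint_positions": joint angles; "dq": joint speeds; "tau": joint torques, N m; "tool_pos": TCP position; "tcp_rot": TCP orientation; "contact_force": force on the tool from outside, world axes, zero at the start; "moment": the same for the moment, N m; "grip_width": finger opening in mm.
Only numpy, scipy, OpenCV 4.12 (cv2) and the standard library are available. Lean on these libraries where they do the work, as an engineer would, in place of code of your own. Each camera call takes 0.05 s, during which the arm holds its last target.

## Working session

There is one attempt and no reset: what is moved stays moved. The work goes in short steps, Python scripts to look and compute and a shell command to move; the robot and the scene stay as the last step left them, time stands still between calls to the robot, and variables do not carry over. Pictures are saved under pics/ and viewed, and the job is handed in when it is done.

```bash
ls; mkdir -p pics
python3 - <<'E'
from plant import bot
import cv2
for n in ["scene","side","wrist"]:
    p=bot.capture(n); cv2.imwrite(f"pics/{n}0.png",p[:,:,::-1])
    print(n,bot.camera_params(n))
print(bot.get_obs(),bot.grip_depth)
E
```

```text
pics
scene {'fx': 480.90812929294793, 'fy': 480.90812929294793, 'cx': 321.16482042820206, 'cy': 234.64973496616128, 'k1': -0.13019715761326184, 'R': array([[ 0.86336913,  0.50445363, -0.01096722],
       [ 0.38223284, -0.66806882, -0.63842157],
       [-0.32938094,  0.54700145, -0.76960874]]), 't': array([-551.06477394, -146.74689446, 1389.87167746])}
side {'fx': 473.69388289786286, 'fy': 473.69388289786286, 'cx': 325.0104363545054, 'cy': 239.09833493778015, 'k1': -0.016664156618900125, 'R': array([[-0.94098331, -0.33845128, -0.00106779],
       [-0.21210949,  0.59217263, -0.77739381],
       [ 0.26374225, -0.73128811, -0.62901329]]), 't': array([581.53810605, 112.25669938, 956.68181489])}
wrist {'fx': 340.2886967556557, 'fy': 340.2886967556557, 'cx': 323.1724271769833, 'cy': 240.42740754208037, 'k1': -0.04120031062773722, 'T_tool_cam': array([[ 9.99999840e-01, -4.77513604e-06, -5.65823031e-04,
         9.13214771e-02],
       [ 1.42884244e-04,  9.69689335e-01,  2.44341101e-01,
        -6.55348890e+01],
       [ 5.47505796e-04, -2.44341143e-01,  9.69689180e-01,
        -1.58228859e+02],
       [ 0.00000000e+00,  0.00000000e+00,  0.00000000e+00,
         1.00000000e+00]])}
{'time': 0.15, 'joint_positions': array([ 1.12198629e+00,  3.42576421e-01,  1.52474140e+00,  8.10918937e-06,
        1.27539927e+00, -1.45978455e-01]), 'dq': array([-0.00099759, -0.00262654, -0.00237457, -0.00132078, -0.00156216,
        0.00125227]), 'tau': array([ 1.50998490e-03, -4.31474447e+01, -2.44352460e+01,  7.16169854e-02,
        5.38072188e-02, -4.01804277e-05]), 'tool_pos': array([156.41100311, 500.86724865, 226.21709259]), 'tcp_rot': array([-3.14142142e+00,  1.11134692e-03,  1.26796247e+00]), 'contact_force': array([ 1.1641032 , -0.69767385, -0.50400634]), 'moment': array([-0.02355674,  0.00556191,  0.00514499]), 'grip_width': 91.68878978693962} 18.8
```

View pics/scene0.png

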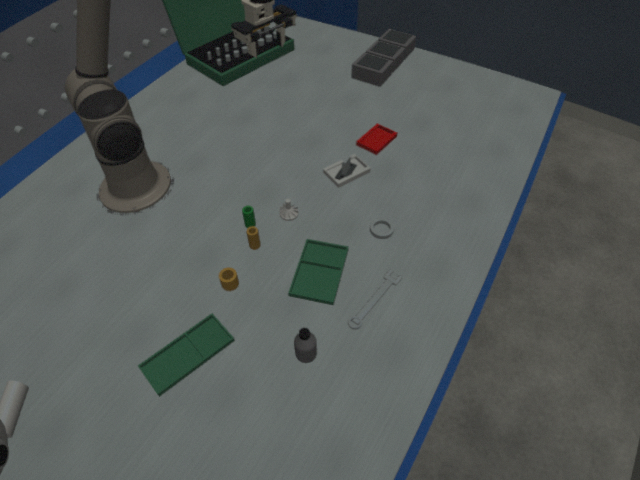

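View pics/side0.png

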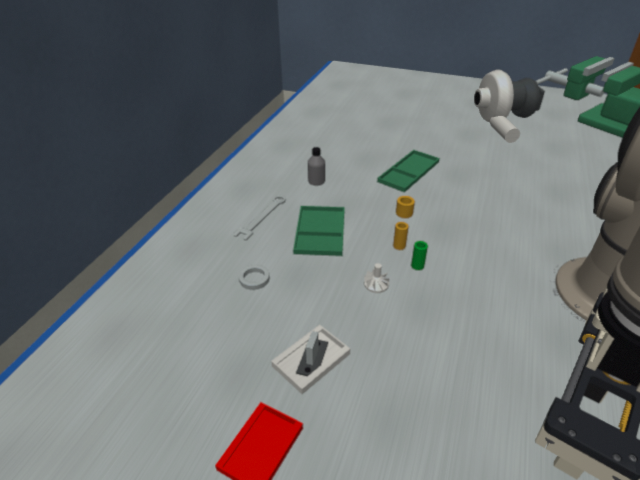

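View pics/wrist0.png

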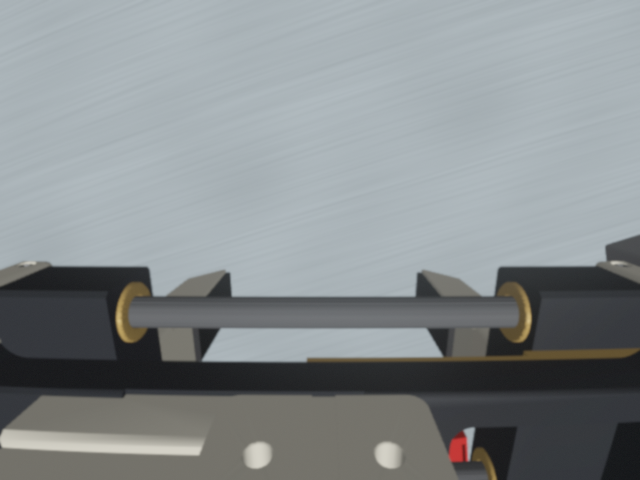

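The aluminium bin with the plate is at scene (347,171) and side (311,357). The red bin at scene (377,138) is a look-alike. The brass tall bush is at scene (253,238), with its green look-alike at (249,216). I'll enlarge these to confirm and measure.

```bash
cat > h.py <<'E'
import numpy as np,cv2
from plant import bot
from scipy.spatial.transform import Rotation as Ro
def cam(n,obs=None):
    c=bot.camera_params(n)
    if n=="wrist":
        o=obs or bot.get_obs()
        T=np.eye(4);T[:3,:3]=Ro.from_euler('xyz',o['tcp_rot']).as_matrix();T[:3,3]=o['tool_pos']
        M=np.linalg.inv(T@c['T_tool_cam']); R,t=M[:3,:3],M[:3,3]
    else: R,t=np.array(c['R']),np.array(c['t'])
    return c,R,t
def p2w(n,u,v,z,obs=None):
    c,R,t=cam(n,obs)
    K=np.array([[c['fx'],0,c['cx']],[0,c['fy'],c['cy']],[0,0,1]])
    q=cv2.undistortPoints(np.array([[[u,v]]],float),K,np.array([c['k1'],0,0,0]))[0,0]
    d=R.T@np.array([q[0],q[1],1]); o=-R.T@t
    return (o+d*(z-o[2])/d[2])
def w2p(n,X,obs=None):
    c,R,t=cam(n,obs)
    X=np.atleast_2d(np.array(X,float))
    K=np.array([[c['fx'],0,c['cx']],[0,c['fy'],c['cy']],[0,0,1]])
    return cv2.projectPoints(X,cv2.Rodrigues(R)[0],t,K,np.array([c['k1'],0,0,0]))[0][:,0]
def crop(src,u0,v0,w,h,s,out):
    im=cv2.imread(src)[v0:v0+h,u0:u0+w]; cv2.imwrite(out,cv2.resize(im,None,fx=s,fy=s,interpolation=cv2.INTER_CUBIC))
E
python3 - <<'E'
from h import *
crop("pics/scene0.png",210,120,200,150,4,"pics/s_a.png")
crop("pics/scene0.png",130,200,200,200,3,"pics/s_b.png")
crop("pics/side0.png",260,200,200,200,3,"pics/d_a.png")
crop("pics/side0.png",280,140,200,150,4,"pics/d_b.png")
E
```

```text
(no output)
```

View pics/s_a.png

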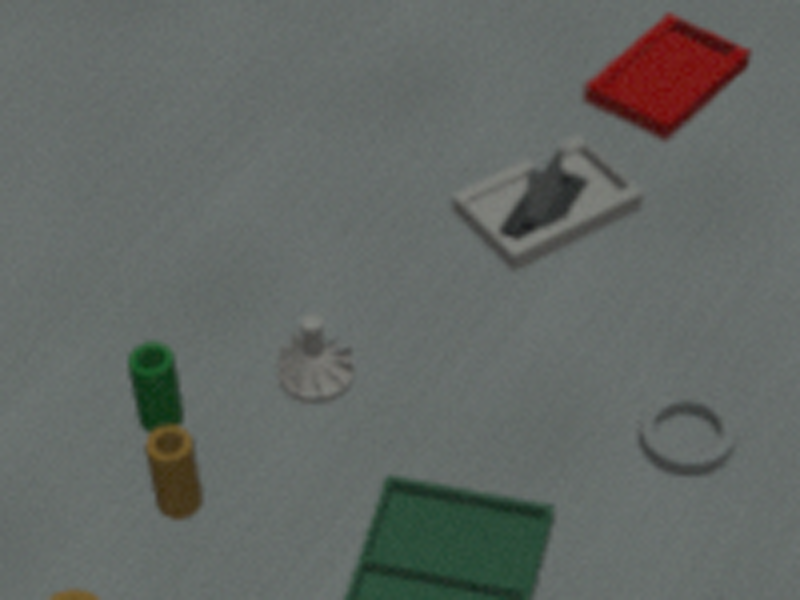

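View pics/s_b.png

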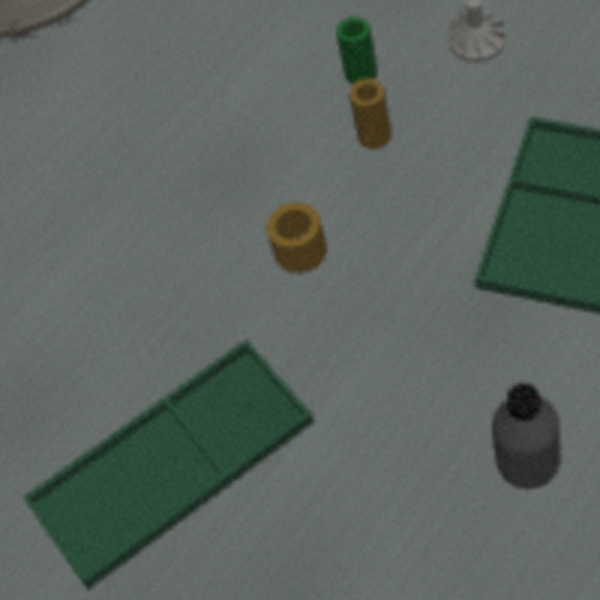

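View pics/d_a.png

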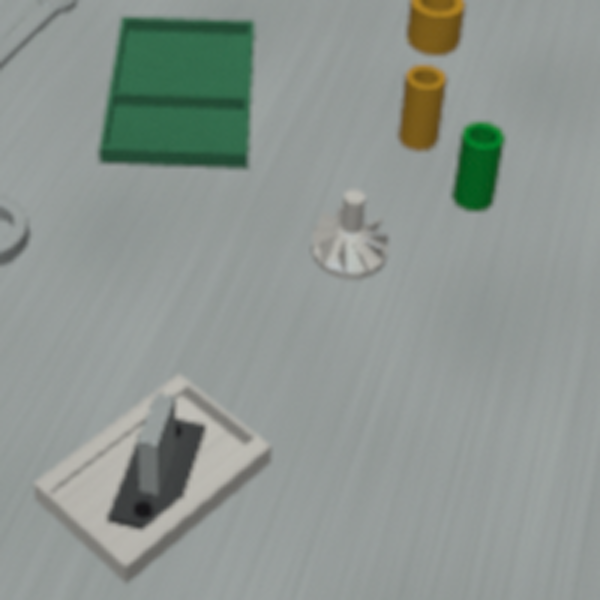

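View pics/d_b.png

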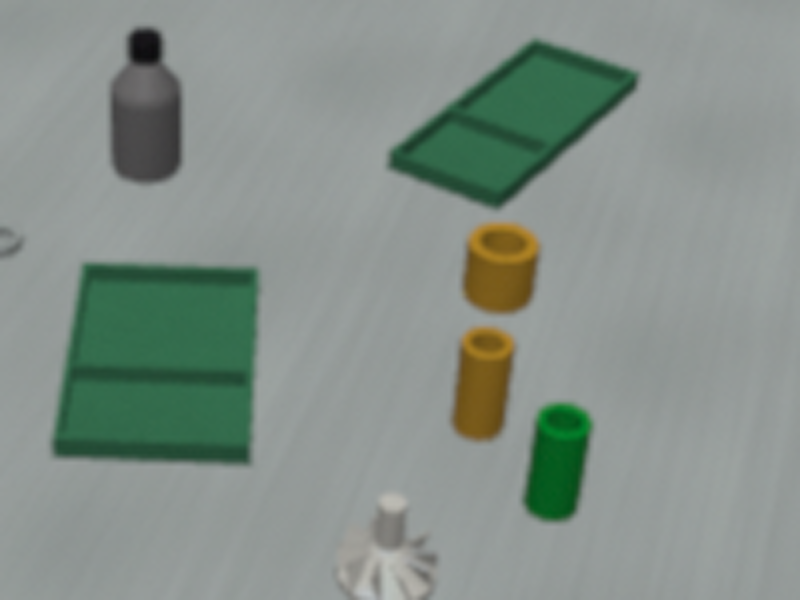

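The crops confirm it: the brass tube at s_a (175,470) is the tall bush and the green one beside it is not. The aluminium bin is at d_a (150,475), with the plate slantwise in it. Next I'll compute the positions.

```bash
cat > m1.py <<'E'
from h import *
S=dict(a=("scene",210,120,4),b=("scene",130,200,3),A=("side",260,200,3),B=("side",280,140,4),s=("scene",0,0,1),d=("side",0,0,1))
def px(k,x,y):
    n,u,v,s=S[k]; return n,u+(x+.5)/s-.5,v+(y+.5)/s-.5
def W(k,x,y,z): n,u,v=px(k,x,y); return p2w(n,u,v,z)[:2].round(1)
for nm,l in dict(tall=[('a',171,442,60),('B',488,344,60)],short=[('b',295,222,40),('B',503,241,40)],wheel=[('a',312,325,52),('B',392,501,52),('A',354,198,52)],
 green=[('a',153,356,60),('B',564,421,60)],lugtop=[('A',158,418,55),('a',562,165,55)],
 bin=[('a',453,200,16),('a',515,255,16),('a',642,192,16),('a',573,140,16),('A',180,375,16),('A',270,447,16),('A',127,567,16),('A',37,487,16)],
 broad=[('B',86,266,14),('B',257,269,14),('B',248,450,14),('B',55,440,14),('b',532,120,14),('b',478,285,14),('a',552,507,14),('s',334,302,14)],
 long=[('b',248,343,14),('b',313,418,14),('b',88,582,14),('b',27,497,14),('B',537,40,14),('B',637,75,14),('B',500,197,14),('B',391,153,14)],
 ring=[('a',688,430,14),('d',254,276,14)],bottle=[('s',305,333,100),('d',316,152,100)],wr=[('s',395,275,5),('s',354,325,5),('d',283,200,5),('d',240,236,5)]).items():
    print(nm,[list(map(float,W(*q))) for q in l])
E
python3 m1.py
```

```text
tall [[444.2, -6.0], [440.6, -2.8]]
short [[460.4, -133.0], [458.6, -133.7]]
wheel [[461.5, 128.2], [458.9, 130.4], [458.2, 132.6]]
green [[391.3, 47.8], [388.8, 48.8]]
lugtop [[514.1, 352.0], [532.1, 346.0]]
bin [[461.7, 312.5], [528.5, 284.7], [577.2, 388.5], [506.6, 414.4], [525.3, 286.8], [456.6, 320.5], [505.4, 423.7], [573.4, 392.5]]
broad [[701.8, -58.0], [601.0, -90.7], [552.3, 74.9], [655.2, 102.8], [557.5, 66.7], [607.3, -96.5], [658.1, 99.1], [708.7, -61.3]]
long [[482.9, -229.9], [564.5, -255.8], [504.3, -440.8], [422.6, -415.9], [496.8, -440.7], [418.6, -413.4], [476.9, -221.8], [557.9, -250.5]]
ring [[705.0, 199.8], [699.3, 208.3]]
bottle [[719.2, -201.1], [707.8, -181.7]]
wr [[797.8, 84.5], [775.3, -87.0], [760.9, -79.5], [795.2, 89.7]]
```

```bash
cat > plan.py <<'E'
from h import *
import sys
# usage: plan.py x y z yaw -> shift shares, turn shares from present
def plan(x,y,z,yaw):
    o=bot.get_obs(); R=Ro.from_euler('xyz',o['tcp_rot']); 
    d=R.inv().apply(np.array([x,y,z])-o['tool_pos'])/200
    rv=(R.inv()*Ro.from_euler('xyz',[np.pi,0,yaw])).as_rotvec()/(np.pi/4)
    print('shift',d.round(4),'turn',rv.round(4),'pos',o['tool_pos'].round(1),'rot',o['tcp_rot'].round(4),'t',round(o['time'],2),'w',round(o['grip_width'],1),'F',o['contact_force'].round(1))
if __name__=="__main__": plan(*map(float,sys.argv[1:5]))
E
python3 plan.py 516 353 200 0.06
```

```text
shift [-0.1694  1.9366  0.1309] turn [7.000e-04 1.400e-03 1.538e+00] pos [156.4 500.9 226.2] rot [-3.1414e+00  1.1000e-03  1.2680e+00] t 0.15 w 91.7 F [ 1.2 -0.7 -0.5]
```

```bash
python3 -m inch '[[[-0.02,0.12,0.02,0,0,0.1,-1],[-0.04,0.28,0.04,0,0,0.25,-1],[-0.06,0.45,0.06,0,0,0.4,-1],[-0.08,0.62,0.08,0,0,0.55,-1],[-0.09,0.8,0.1,0,0,0.7,-1],[-0.1,0.95,0.13,0,0,0.85,-1],[-0.1,1,0.13,0,0,1,-1],[-0.1,1,0.13,0,0,1,-1],[-0.1,1,0.13,0,0,1,-1],[-0.1,1,0.13,0,0,1,-1]]]'; python3 plan.py 516 353 200 0.06
```

```text
time: 1.4
tool_pos: [340.8, 422.7, 200.8]
tcp_rot: [-3.141, -0.0, 0.485]
contact_force: [-0.3, 0.7, -0.4]
grip_width: 92.0
shift [0.6125 0.7165 0.0041] turn [-2.000e-04 -0.000e+00  5.408e-01] pos [340.8 422.7 200.8] rot [-3.1414e+00 -1.0000e-04  4.8480e-01] t 1.4 w 92.0 F [-0.3  0.7 -0.4]
```

```bash
python3 -m inch '[[[0.08,0.1,0,0,0,0.08,0],[0.2,0.24,0,0,0,0.2,0],[0.34,0.4,0,0,0,0.32,0],[0.46,0.54,0,0,0,0.42,0],[0.56,0.66,0,0,0,0.5,0],[0.6125,0.7165,0.004,0,0,0.54,0],[0.6125,0.7165,0.004,0,0,0.54,0],[0.6125,0.7165,0.004,0,0,0.54,0],[0.6125,0.7165,0.004,0,0,0.54,0],[0.6125,0.7165,0.004,0,0,0.54,0]]]'
python3 - <<'E'
from h import *
o=bot.get_obs();print(o['tool_pos'],o['tcp_rot'])
cv2.imwrite("pics/w1.png",bot.capture("wrist")[:,:,::-1])
E
```

```text
time: 2.65
tool_pos: [515.9, 352.8, 200.2]
tcp_rot: [-3.141, -0.0, 0.06]
contact_force: [-0.2, -0.2, -0.6]
grip_width: 45.8
[515.89943511 352.81048653 200.18914162] [-3.14139530e+00 -2.06679769e-04  5.96770704e-02]
```

View pics/w1.png

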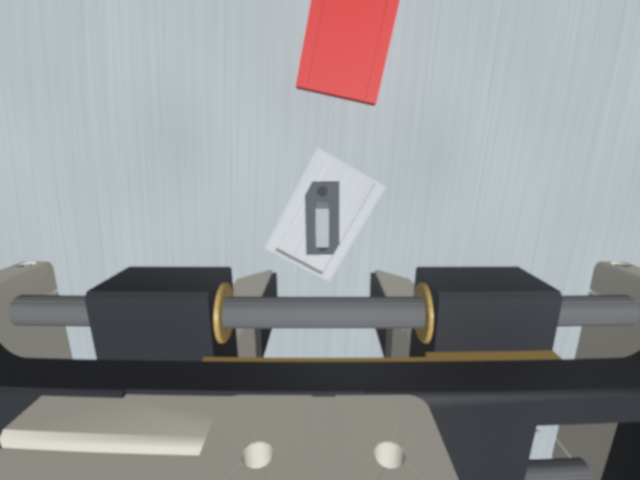

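The wrist view shows the whole bin, with corners near (320,148), (385,187), (329,280) and (265,247), and the dark plate with its light lug at about (322,225). I'll enlarge it.

```bash
python3 -c "
from h import *
crop('pics/w1.png',255,140,140,150,4,'pics/w1c.png')"
```

```text
(no output)
```

View pics/w1c.png

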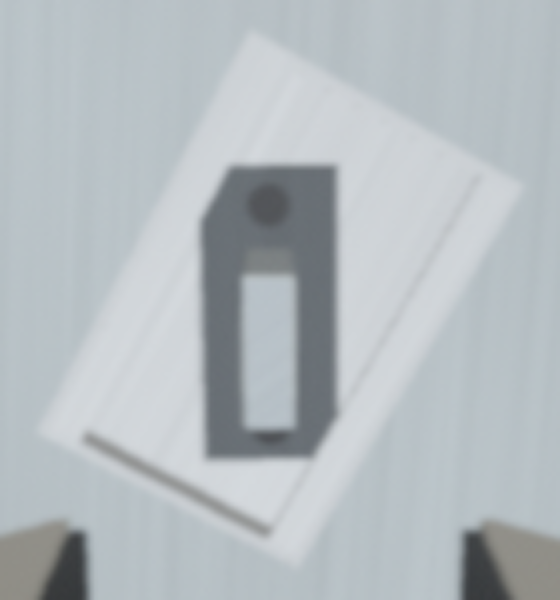

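Run:
```python
from h import *
o=dict(tool_pos=np.array([515.9,352.8,200.2]),tcp_rot=np.array([-3.1414,-.0002,.0597]))
f=lambda x,y,z:p2w("wrist",255+(x+.5)/4-.5,140+(y+.5)/4-.5,z,o)[:2]
L=np.array([f(*p,55) for p in [(242,274),(297,274),(295,430),(244,430)]]);print(L.round(1).tolist(),L.mean(0))
ang=lambda v:np.arctan2(v[1],v[0])
print('lug',ang(L[0]-L[3]),ang(L[1]-L[2]))
for a,b in [((202,220),(207,458)),((336,166),(334,410))]: print('plate',ang(f(*a,8)-f(*b,8)), f(*a,8),f(*b,8))
B=np.array([f(*p,16) for p in [(251,32),(523,187),(298,567),(37,432)]]);print(B.round(1).tolist(),B.mean(0))
print('bin',ang(B[0]-B[3]),ang(B[1]-B[2]),ang(B[0]-B[1]),np.linalg.norm(B[0]-B[3]),np.linalg.norm(B[0]-B[1]))
```

```text
[[507.3, 371.1], [519.7, 371.9], [521.5, 335.6], [509.8, 334.9]] [514.56779234 353.36640171]
lug 1.6373579603446546 1.6216818183645791
plate 1.6386177553760404 [495.61440587 377.20319392] [499.93364354 313.61542724]
plate 1.6328769571253339 [529.03209066 392.96094422] [533.01322788 328.91485699]
[[505.7, 424.6], [575.7, 391.2], [526.0, 287.1], [455.5, 320.4]] [515.72686941 355.81006546]
bin 1.1216241526850337 1.1253306992550256 2.6968580316084894 115.61748945084892 77.50741585632905
```

```bash
python3 plan.py 514.6 353.4 23 0.064
```

```text
shift [-0.0073 -0.0038  0.8859] turn [-0.0003 -0.0003 -0.0058] pos [516.1 352.7 200.2] rot [-3.1414e+00 -2.0000e-04  5.9400e-02] t 2.7 w 46.0 F [ 0.2  0.6 -0.4]
```

```bash
python3 -m inch '[[[-0.006,-0.003,0.1,0,0,-0.006,0],[-0.006,-0.003,0.25,0,0,-0.006,0],[-0.006,-0.003,0.42,0,0,-0.006,0],[-0.006,-0.003,0.58,0,0,-0.006,0],[-0.006,-0.003,0.7,0,0,-0.006,0],[-0.006,-0.003,0.8,0,0,-0.006,0],[-0.006,-0.003,0.86,0,0,-0.006,0],[-0.006,-0.003,0.885,0,0,-0.006,0],[-0.006,-0.003,0.885,0,0,-0.006,0],[-0.006,-0.003,0.885,0,0,-0.006,0]]]'
python3 - <<'E'
from h import *
cv2.imwrite("pics/w2.png",bot.capture("wrist")[:,:,::-1])
s=bot.capture("side")[:,:,::-1];cv2.imwrite("pics/d2.png",cv2.resize(s[250:430,200:440],None,fx=3.2,fy=3.2))
E
```

```text
time: 3.95
tool_pos: [515.7, 353.1, 23.8]
tcp_rot: [-3.141, -0.001, 0.063]
contact_force: [-0.3, -0.4, 0.1]
grip_width: 46.0
```

View pics/w2.png

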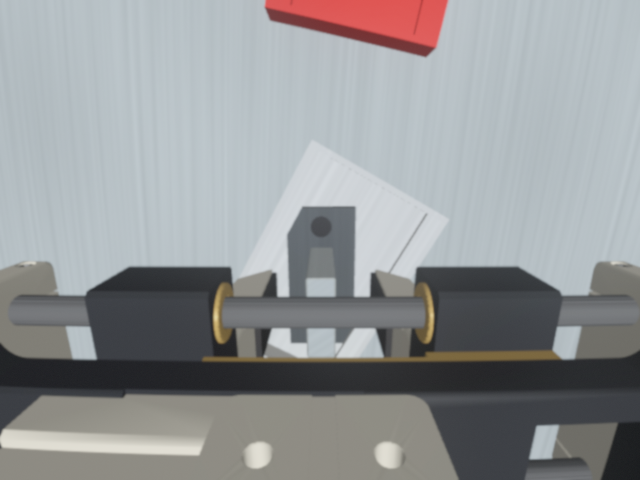

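View pics/d2.png

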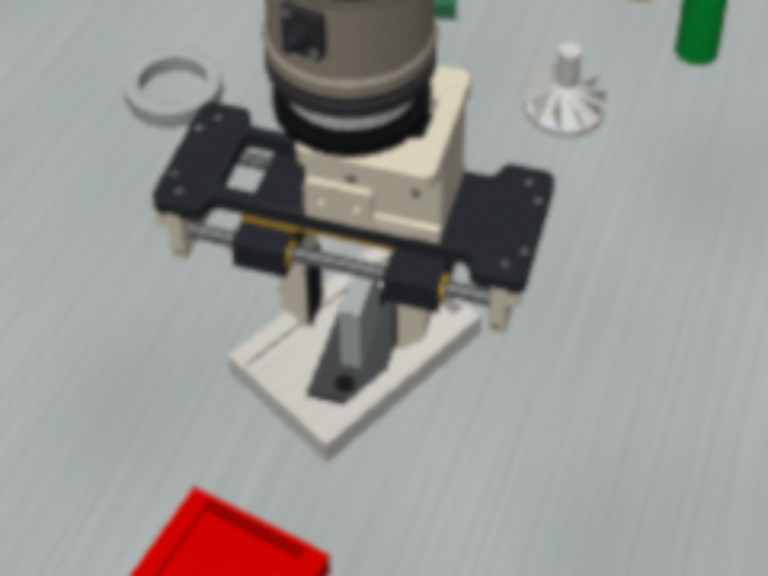

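The lug stands between the pads at about (321,310) and is centred. I'll close on it.

```bash
python3 -m inch '[[[-0.002,0,0,0,0,0,0.3],[-0.002,0,0,0,0,0,0.6],[-0.002,0,0,0,0,0,0.8],[-0.002,0,0,0,0,0,1],[-0.002,0,0,0,0,0,1],[-0.002,0,0,0,0,0,1],[-0.002,0,0,0,0,0,1],[-0.002,0,0,0,0,0,1],[-0.002,0,0,0,0,0,1],[-0.002,0,0,0,0,0,1]]]'; python3 plan.py 516 355 23.8 -0.446
```

```text
time: 5.3
tool_pos: [514.8, 352.8, 22.9]
tcp_rot: [-3.142, 0.0, 0.063]
contact_force: [-0.5, 0.1, 0.1]
grip_width: 11.9
shift [ 0.0066 -0.0104 -0.0045] turn [-1.000e-04  1.000e-04  6.483e-01] pos [514.8 352.8  22.9] rot [-3.1415e+00  1.0000e-04  6.3200e-02] t 5.3 w 11.9 F [-0.5  0.1  0.1]
```

```bash
python3 -m inch '[[[0.001,-0.002,0,0,0,0.06,1],[0.002,-0.004,0,0,0,0.14,1],[0.003,-0.006,0,0,0,0.22,1],[0.004,-0.008,0,0,0,0.3,1],[0.004,-0.008,0,0,0,0.4,1],[0.004,-0.008,0,0,0,0.5,1],[0.004,-0.008,0,0,0,0.58,1],[0.004,-0.008,0,0,0,0.63,1],[0.004,-0.008,0,0,0,0.645,1],[0.004,-0.008,0,0,0,0.645,1]]]'
python3 - <<'E'
from h import *
print(bot.get_obs()['moment'])
cv2.imwrite("pics/w3.png",bot.capture("wrist")[:,:,::-1])
E
```

```text
time: 6.55
tool_pos: [515.6, 354.5, 22.9]
tcp_rot: [-3.141, -0.0, -0.443]
contact_force: [0.3, -0.1, -0.5]
grip_width: 11.8
[-0.0677259  -0.05095534  0.02551343]
```

View pics/w3.png

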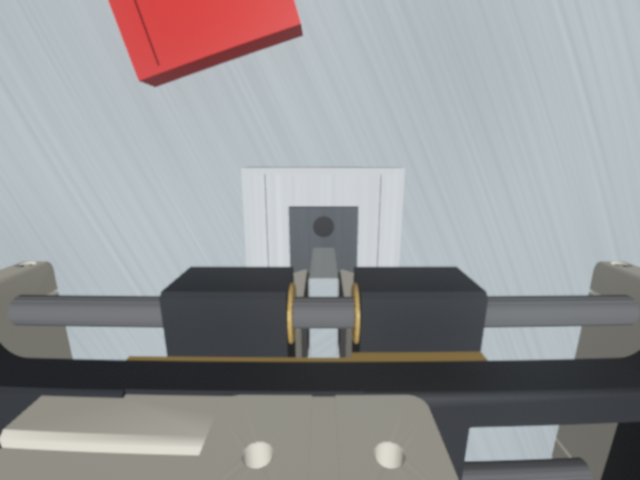

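The plate now lies square between the lips: plate edges at x≈290 and 357, lips at 266 and 380. Lifting straight up.

```bash
python3 -m inch '[[[0,0,-0.02,0,0,0,1],[0,0,-0.06,0,0,0,1],[0,0,-0.13,0,0,0,1],[0,0,-0.22,0,0,0,1],[0,0,-0.32,0,0,0,1],[0,0,-0.43,0,0,0,1],[0,0,-0.54,0,0,0,1],[0,0,-0.62,0,0,0,1],[0,0,-0.65,0,0,0,1],[0,0,-0.65,0,0,0,1]]]'; python3 plan.py 479 -369 150 -0.31
python3 - <<'E'
from h import *
cv2.imwrite("pics/w4.png",bot.capture("wrist")[:,:,::-1])
E
```

```text
time: 7.85
tool_pos: [515.5, 354.5, 153.1]
tcp_rot: [-3.141, -0.0, -0.443]
contact_force: [0.4, 0.4, -2.4]
grip_width: 12.1
shift [1.3868 3.3459 0.0149] turn [-0.0003 -0.0002 -0.1698] pos [515.5 354.5 153.1] rot [-3.1414e+00 -1.0000e-04 -4.4340e-01] t 7.85 w 12.1 F [ 0.4  0.4 -2.4]
```

View pics/w4.png

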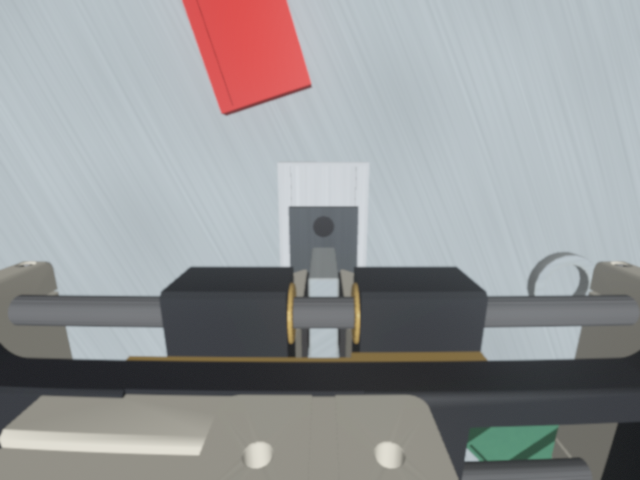

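```bash
python3 -m inch '[[[0.03,0.07,0,0,0,-0.02,1],[0.08,0.2,-0.02,0,0,-0.06,1],[0.15,0.36,-0.05,0,0,-0.1,1],[0.22,0.54,-0.08,0,0,-0.14,1],[0.29,0.72,-0.1,0,0,-0.17,1],[0.35,0.86,-0.1,0,0,-0.17,1],[0.39,0.96,-0.1,0,0,-0.17,1],[0.4,1,-0.1,0,0,-0.17,1],[0.4,1,-0.1,0,0,-0.17,1],[0.4,1,-0.1,0,0,-0.17,1]]]'; python3 plan.py 479 -369 175 -0.31
```

```text
time: 9.15
tool_pos: [502.0, 140.1, 172.8]
tcp_rot: [-3.141, 0.0, -0.309]
contact_force: [-0.2, -0.5, -2.5]
grip_width: 11.7
shift [ 0.6651  2.4597 -0.0117] turn [-0.0004  0.0002  0.0011] pos [502.  140.1 172.8] rot [-3.1413e+00  2.0000e-04 -3.0920e-01] t 9.15 w 11.7 F [-0.2 -0.5 -2.5]
```

```bash
python3 -m inch '[[[0.02,0.07,0,0,0,0,1],[0.05,0.18,0,0,0,0,1],[0.08,0.3,0,0,0,0,1],[0.11,0.42,0,0,0,0,1],[0.14,0.53,0,0,0,0,1],[0.17,0.63,0,0,0,0,1],[0.19,0.72,0,0,0,0,1],[0.21,0.79,0,0,0,0,1],[0.22,0.82,0,0,0,0,1],[0.22,0.82,0,0,0,0,1]]]'; python3 -m inch '[[[0.02,0.07,0,0,0,0,1],[0.05,0.18,0,0,0,0,1],[0.08,0.3,0,0,0,0,1],[0.11,0.42,0,0,0,0,1],[0.14,0.53,0,0,0,0,1],[0.17,0.63,0,0,0,0,1],[0.19,0.72,0,0,0,0,1],[0.21,0.79,0,0,0,0,1],[0.22,0.82,0,0,0,0,1],[0.22,0.82,0,0,0,0,1]]]'; python3 plan.py 479 -369 175 -0.31;python3 - <<'E'
from h import *
cv2.imwrite("pics/w5.png",bot.capture("wrist")[:,:,::-1])
E
```

```text
time: 10.4
tool_pos: [494.0, -30.3, 172.9]
tcp_rot: [-3.141, 0.0, -0.31]
contact_force: [-0.0, 0.3, -1.4]
grip_width: 12.1
time: 11.65
tool_pos: [485.8, -199.8, 172.8]
tcp_rot: [-3.141, 0.0, -0.31]
contact_force: [0.4, -0.3, -2.3]
grip_width: 12.1
shift [ 0.2258  0.8159 -0.011 ] turn [-0.0004  0.0001 -0.0003] pos [ 485.8 -199.8  172.8] rot [-3.1413e+00  1.0000e-04 -3.1020e-01] t 11.65 w 12.1 F [ 0.4 -0.3 -2.3]
```

View pics/w5.png

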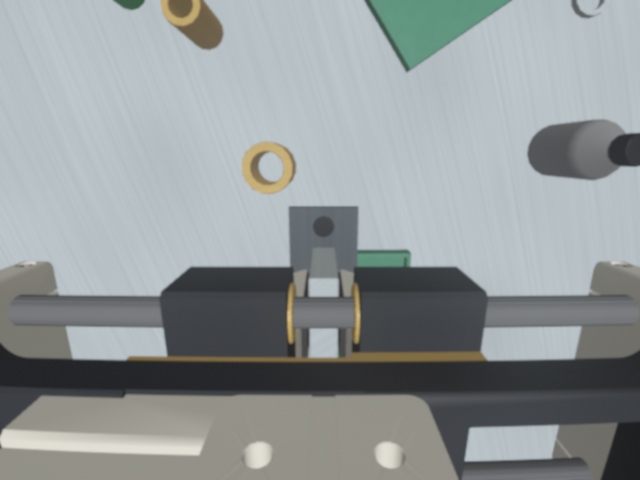

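The short bush's mouth is at (268,167), and the long tray's near end shows at (385,255), parallel to the image rows. I'll go on to the tray.

```bash
python3 -m inch '[[[0.02,0.07,0,0,0,0,1],[0.05,0.18,0,0,0,0,1],[0.08,0.3,0,0,0,0,1],[0.11,0.42,0,0,0,0,1],[0.14,0.53,0,0,0,0,1],[0.17,0.63,0,0,0,0,1],[0.19,0.72,0,0,0,0,1],[0.21,0.78,0,0,0,0,1],[0.225,0.815,0,0,0,0,1],[0.225,0.815,0,0,0,0,1]]]'; python3 plan.py 479 -369 175 -0.31;python3 - <<'E'
from h import *
cv2.imwrite("pics/w6.png",bot.capture("wrist")[:,:,::-1])
E
```

```text
time: 12.95
tool_pos: [479.1, -368.8, 172.8]
tcp_rot: [-3.141, 0.0, -0.31]
contact_force: [-0.6, -0.3, -2.3]
grip_width: 11.7
shift [-0.      0.0012 -0.0111] turn [-0.0003  0.0001  0.0001] pos [ 479.1 -368.8  172.8] rot [-3.1413e+00  1.0000e-04 -3.0990e-01] t 12.95 w 11.7 F [-0.6 -0.3 -2.3]
```

View pics/w6.png

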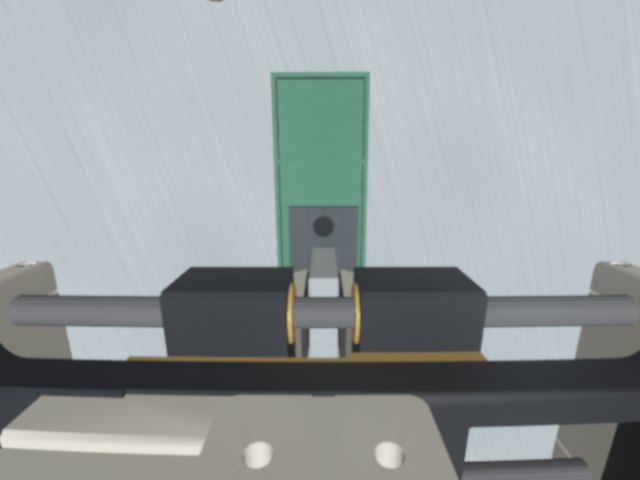

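The tray's far-end corners are at (271,73) and (369,73), and its divider is at v≈160. Its sides run almost exactly along the image columns.

Run:
```python
from h import *
o=dict(tool_pos=np.array([479.1,-368.8,172.8]),tcp_rot=np.array([-3.1413,.0001,-.31]))
f=lambda u,v,z=14:p2w("wrist",u,v,z,o)[:2]
a,b=f(271.5,73),f(368.5,73); l,r=f(277.5,255),f(366,255); dv=f(321,160)
print(a,b,np.linalg.norm(a-b),'sides',l,r)
for p,q in [(a,l),(b,r)]: print(np.arctan2(*(p-q)[::-1]))
m=(a+b)/2; th=np.arctan2(*((a+b)/2-(l+r)/2)[::-1]);e=np.array([np.cos(th),np.sin(th)]);print('th',th)
c=m-100*e;print('ctr',c,'large',c-37*e,'small',c+61*e,'div off',(dv-c)@e)
o=dict(tool_pos=np.array([485.8,-199.8,172.8]),tcp_rot=np.array([-3.1413,.0001,-.31]))
print('short',p2w("wrist",268,167,40,o),'tall',p2w("wrist",181,6,60,o))
```

```text
[ 477.39474502 -227.07487981] [ 557.1220949  -252.66688408] 83.73410895533593 sides [ 427.62546466 -383.03317065] [ 509.56787763 -409.28142442]
1.2618925975062982
1.276004733758319
th 1.2689479775244403
ctr [ 487.52987033 -335.34974524] large [ 476.53030696 -370.67692466] small [ 505.6642856  -277.10763863] div off 26.317680951666645
short [ 458.40199162 -132.77946555   40.        ] tall [440.46432411  -6.36069762  60.        ]
```

```bash
python3 plan.py 477.5 -370 22.9 -0.304; python3 -m inch '[[[-0.005,0.008,0.1,0,0,-0.008,1],[-0.005,0.008,0.22,0,0,-0.008,1],[-0.005,0.008,0.36,0,0,-0.008,1],[-0.005,0.008,0.5,0,0,-0.008,1],[-0.005,0.008,0.6,0,0,-0.008,1],[-0.005,0.008,0.67,0,0,-0.008,1],[-0.005,0.008,0.71,0,0,-0.008,1],[-0.005,0.008,0.73,0,0,-0.008,1],[-0.005,0.008,0.74,0,0,-0.008,1],[-0.005,0.008,0.74,0,0,-0.008,1]]]'; python3 plan.py 477.5 -370 22.9 -0.304
```

```text
shift [-0.0046  0.0107  0.7495] turn [-0.0006  0.0003 -0.0071] pos [ 479.  -368.3  172.8] rot [-3.1411e+00  3.0000e-04 -3.0960e-01] t 13.0 w 12.1 F [ 0.6  1.  -1.7]
time: 14.25
tool_pos: [477.7, -370.0, 25.2]
tcp_rot: [3.141, -0.001, -0.304]
contact_force: [0.0, 0.2, -2.0]
grip_width: 11.8
shift [-0.001   0.0001  0.0117] turn [ 0.0002 -0.0007  0.0005] pos [ 477.7 -370.    25.2] rot [ 3.1414e+00 -6.0000e-04 -3.0360e-01] t 14.25 w 11.8 F [ 0.   0.2 -2. ]
```

Lowering the last 2 mm gently.

```bash
python3 -m inch '[[[0,0,0.002,0,0,0,1],[0,0,0.004,0,0,0,1],[0,0,0.006,0,0,0,1],[0,0,0.008,0,0,0,1],[0,0,0.009,0,0,0,1],[0,0,0.01,0,0,0,1],[0,0,0.011,0,0,0,1],[0,0,0.011,0,0,0,1],[0,0,0.011,0,0,0,1],[0,0,0.011,0,0,0,1]]]'; python3 plan.py 477.5 -370 22.9 -0.304
```

```text
time: 15.5
tool_pos: [477.5, -369.9, 22.9]
tcp_rot: [-3.142, -0.0, -0.304]
contact_force: [-1.3, 0.8, 3.2]
grip_width: 11.9
shift [ 0.0002  0.0007 -0.    ] turn [-0.0001 -0.      0.0005] pos [ 477.5 -369.9   22.9] rot [-3.1415 -0.     -0.3036] t 15.5 w 11.9 F [-1.3  0.8  3.2]
```

Contact is felt (load gone, +3 N). Releasing, then lifting.

```bash
python3 -m inch '[[[0,0,0,0,0,0,0.6],[0,0,0,0,0,0,0.4],[0,0,0,0,0,0,0.2],[0,0,0,0,0,0,0],[0,0,0,0,0,0,0],[0,0,0,0,0,0,0],[0,0,-0.05,0,0,0,0],[0,0,-0.2,0,0,0,0],[0,0,-0.42,0,0,0,0],[0,0,-0.65,0,0,0,0]]]'; python3 plan.py 441 -5 150 0.785;python3 - <<'E'
from h import *
cv2.imwrite("pics/w7.png",bot.capture("wrist")[:,:,::-1])
E
```

```text
time: 16.75
tool_pos: [477.4, -369.8, 154.5]
tcp_rot: [-3.142, -0.0, -0.304]
contact_force: [1.7, -0.5, 0.4]
grip_width: 46.1
shift [-0.7189 -1.6859  0.0228] turn [-1.0000e-04 -1.0000e-04 -1.3861e+00] pos [ 477.4 -369.8  154.5] rot [-3.1415 -0.     -0.3036] t 16.75 w 46.1 F [ 1.7 -0.5  0.4]
```

View pics/w7.png

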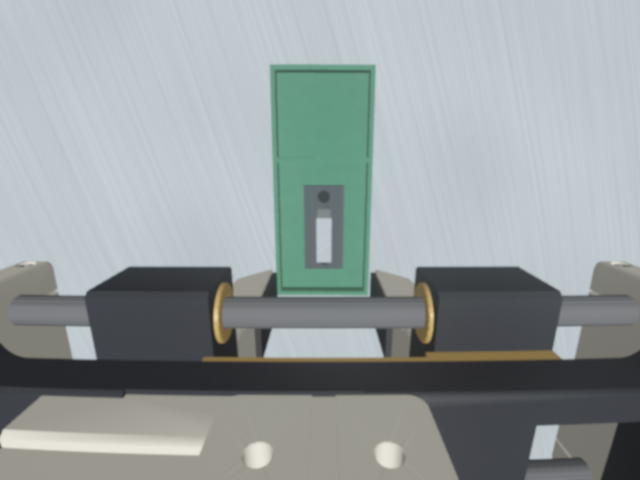

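The plate sits flat and square in the larger compartment: (324,226) inside tray edges 275–371. Next is the tall bush.

```bash
python3 -m inch '[[[-0.03,-0.07,0,0,0,-0.06,-0.3],[-0.08,-0.19,0,0,0,-0.16,-0.3],[-0.15,-0.36,0,0,0,-0.28,-0.3],[-0.23,-0.55,0,0,0,-0.42,-0.3],[-0.31,-0.73,0,0,0,-0.56,-0.3],[-0.38,-0.88,0,0,0,-0.68,-0.3],[-0.42,-0.97,0,0,0,-0.8,-0.3],[-0.43,-1,0,0,0,-0.85,-0.3],[-0.43,-1,0,0,0,-0.85,-0.3],[-0.43,-1,0,0,0,-0.85,-0.3]]]'; python3 plan.py 441 -5 180 0.785
```

```text
time: 18.05
tool_pos: [455.2, -153.9, 152.5]
tcp_rot: [-3.141, 0.0, 0.363]
contact_force: [0.7, -0.9, 0.6]
grip_width: 59.5
shift [ 0.1975 -0.7213 -0.1377] turn [-2.000e-04  2.000e-04 -5.378e-01] pos [ 455.2 -153.9  152.5] rot [-3.1415e+00  2.0000e-04  3.6260e-01] t 18.05 w 59.5 F [ 0.7 -0.9  0.6]
```

```bash
python3 -m inch '[[[0.02,-0.07,-0.02,0,0,-0.05,-0.3],[0.05,-0.18,-0.05,0,0,-0.13,-0.3],[0.09,-0.32,-0.08,0,0,-0.23,-0.3],[0.13,-0.46,-0.11,0,0,-0.34,-0.3],[0.16,-0.58,-0.13,0,0,-0.44,-0.3],[0.185,-0.68,-0.138,0,0,-0.52,-0.3],[0.197,-0.721,-0.138,0,0,-0.538,-0.3],[0.197,-0.721,-0.138,0,0,-0.538,-0.3],[0.197,-0.721,-0.138,0,0,-0.538,-0.3],[0.197,-0.721,-0.138,0,0,-0.538,-0.3]]]'; python3 plan.py 441 -5 180 0.785;python3 - <<'E'
from h import *
cv2.imwrite("pics/w8.png",bot.capture("wrist")[:,:,::-1])
E
```

```text
time: 19.3
tool_pos: [440.8, -5.1, 180.2]
tcp_rot: [-3.141, 0.0, 0.785]
contact_force: [0.6, -0.5, -0.1]
grip_width: 59.4
shift [0.0012 0.0004 0.0009] turn [-0.0002  0.0002  0.0005] pos [440.8  -5.1 180.2] rot [-3.1414e+00  1.0000e-04  7.8540e-01] t 19.3 w 59.4 F [ 0.6 -0.5 -0.1]
```

View pics/w8.png

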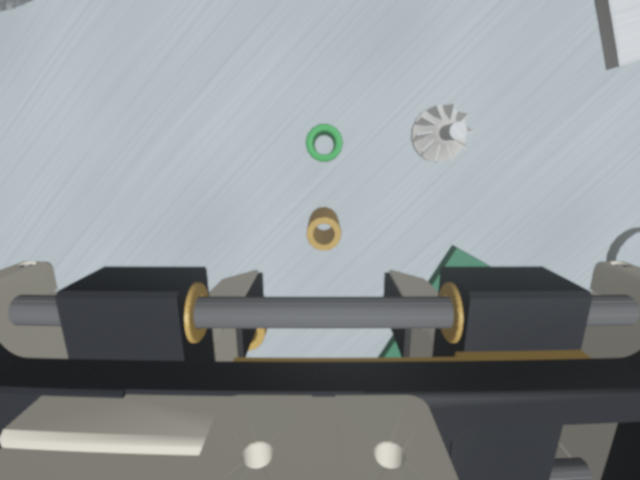

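The brass bush's top ring is centred at about (324,232). The green look-alike is at (324,142), and the wheel's hub top is at (459,131).

Run:
```python
from h import *
crop("pics/w8.png",290,190,70,70,8,"pics/w8c.png")
o=dict(tool_pos=np.array([440.8,-5.1,180.2]),tcp_rot=np.array([-3.1414,.0001,.7854]))
print(p2w("wrist",324,232,60,o),'green',p2w("wrist",324,142,60,o),'wheel',p2w("wrist",459,131,52,o))
```

```text
[439.30385978  -2.87773906  60.        ] green [387.80087293  48.58177781  60.        ] wheel [458.57103029 132.68035824  52.        ]
```

View pics/w8c.png

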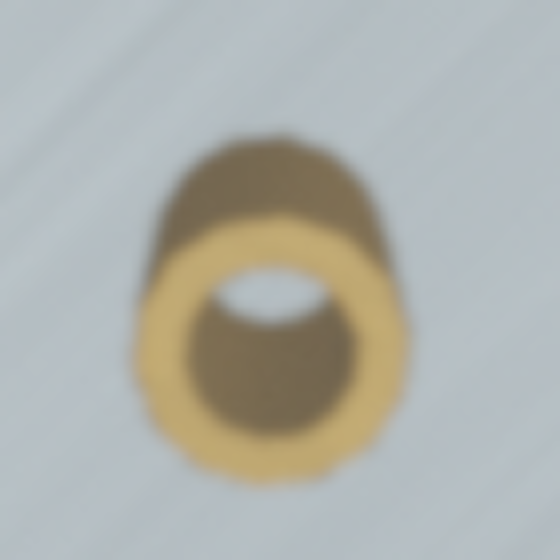

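```bash
python3 plan.py 439.9 -3.5 25 0.785; python3 -m inch '[[[0.002,-0.008,0.08,0,0,0,-0.3],[0.002,-0.008,0.2,0,0,0,-0.3],[0.002,-0.008,0.35,0,0,0,-0.3],[0.002,-0.008,0.5,0,0,0,-0.3],[0.002,-0.008,0.62,0,0,0,-0.3],[0.002,-0.008,0.7,0,0,0,-0.3],[0.002,-0.008,0.75,0,0,0,-0.3],[0.002,-0.008,0.775,0,0,0,-0.3],[0.002,-0.008,0.775,0,0,0,-0.3],[0.002,-0.008,0.775,0,0,0,-0.3]]]'; python3 plan.py 439.9 -3.5 25 0.785;python3 - <<'E'
from h import *
cv2.imwrite("pics/w9.png",bot.capture("wrist")[:,:,::-1])
E
```

```text
shift [ 0.0024 -0.0085  0.7761] turn [-0.0001  0.0001  0.0006] pos [440.8  -5.1 180.2] rot [-3.1415e+00  1.0000e-04  7.8550e-01] t 19.35 w 59.9 F [-0.4 -0.9 -0.5]
time: 20.6
tool_pos: [440.3, -3.2, 25.8]
tcp_rot: [3.141, -0.001, 0.787]
contact_force: [-0.6, 0.1, 0.9]
grip_width: 59.7
shift [-0.0023 -0.0003  0.0039] turn [ 0.001  -0.0008  0.0019] pos [440.3  -3.2  25.8] rot [ 3.1408e+00 -7.0000e-04  7.8650e-01] t 20.6 w 59.7 F [-0.6  0.1  0.9]
```

View pics/w9.png

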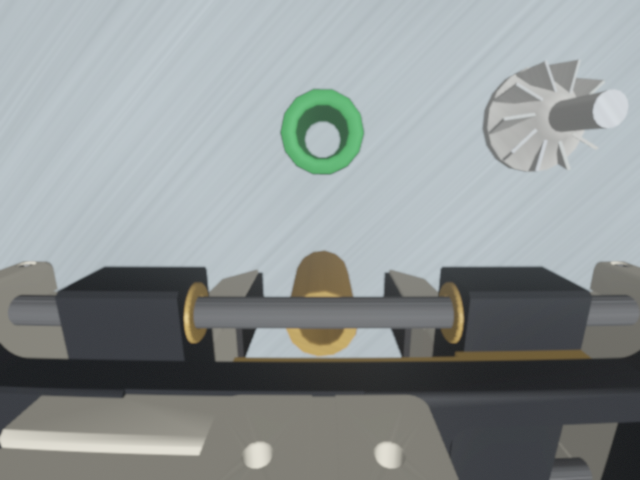

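Bush centred at (321,320) against an expected (323,323). Closing and lifting.

```bash
python3 -m inch '[[[0,0,0,0,0,0,0],[0,0,0,0,0,0,0.2],[0,0,0,0,0,0,0.4],[0,0,0,0,0,0,0.6],[0,0,0,0,0,0,0.8],[0,0,0,0,0,0,1],[0,0,0,0,0,0,1],[0,0,0,0,0,0,1],[0,0,0,0,0,0,1],[0,0,0,0,0,0,1]]]';python3 plan.py 439.9 -3.5 25 0.785; python3 -m inch '[[[0,0,-0.02,0,0,0,1],[0,0,-0.06,0,0,0,1],[0,0,-0.13,0,0,0,1],[0,0,-0.22,0,0,0,1],[0,0,-0.32,0,0,0,1],[0,0,-0.42,0,0,0,1],[0,0,-0.52,0,0,0,1],[0,0,-0.58,0,0,0,1],[0,0,-0.6,0,0,0,1],[0,0,-0.6,0,0,0,1]]]'; python3 plan.py 506 -277 150 -0.3
```

```text
time: 21.9
tool_pos: [439.9, -3.1, 25.3]
tcp_rot: [3.142, -0.0, 0.787]
contact_force: [-0.4, -0.2, 1.3]
grip_width: 29.6
shift [-0.0013  0.0013  0.0016] turn [ 0.     -0.0001  0.002 ] pos [439.9  -3.1  25.3] rot [ 3.1416e+00 -1.0000e-04  7.8650e-01] t 21.9 w 29.6 F [-0.4 -0.2  1.3]
time: 23.15
tool_pos: [439.7, -3.1, 145.1]
tcp_rot: [-3.141, 0.0, 0.787]
contact_force: [-0.2, -0.0, -0.0]
grip_width: 29.6
shift [-0.7353  1.202  -0.0247] turn [-3.0000e-04  3.0000e-04  1.3834e+00] pos [439.7  -3.1 145.1] rot [-3.1413e+00  1.0000e-04  7.8650e-01] t 23.15 w 29.6 F [-0.2 -0.  -0. ]
```

```bash
python3 -m inch '[[[-0.03,0.05,0,0,0,0.05,1],[-0.08,0.13,-0.01,0,0,0.14,1],[-0.16,0.26,-0.02,0,0,0.26,1],[-0.25,0.41,-0.03,0,0,0.38,1],[-0.34,0.56,-0.03,0,0,0.5,1],[-0.43,0.7,-0.03,0,0,0.62,1],[-0.5,0.82,-0.03,0,0,0.74,1],[-0.54,0.88,-0.03,0,0,0.84,1],[-0.55,0.9,-0.03,0,0,0.9,1],[-0.55,0.9,-0.03,0,0,0.9,1]]]'; python3 plan.py 506 -277 150 -0.3
```

```text
time: 24.4
tool_pos: [489.2, -209.0, 150.4]
tcp_rot: [-3.141, 0.001, 0.078]
contact_force: [-0.5, -0.1, -2.3]
grip_width: 29.1
shift [0.0571 0.3454 0.0019] turn [-0.0007  0.0016  0.4813] pos [ 489.2 -209.   150.4] rot [-3.1408e+00  1.1000e-03  7.8000e-02] t 24.4 w 29.1 F [-0.5 -0.1 -2.3]
```

```bash
python3 -m inch '[[[0.01,0.05,0,0,0,0.05,1],[0.02,0.12,0,0,0,0.14,1],[0.035,0.2,0,0,0,0.25,1],[0.045,0.28,0,0,0,0.36,1],[0.055,0.33,0,0,0,0.45,1],[0.057,0.345,0,0,0,0.48,1],[0.057,0.345,0,0,0,0.48,1],[0.057,0.345,0,0,0,0.48,1],[0.057,0.345,0.06,0,0,0.48,1],[0.057,0.345,0.15,0,0,0.48,1]]]'; python3 plan.py 506 -277 28.3 -0.3;python3 - <<'E'
from h import *
cv2.imwrite("pics/w10.png",bot.capture("wrist")[:,:,::-1])
E
```

```text
time: 25.65
tool_pos: [506.6, -275.8, 120.8]
tcp_rot: [3.141, -0.001, -0.297]
contact_force: [-0.3, -0.2, -0.7]
grip_width: 29.7
shift [-0.0015  0.0064  0.4623] turn [ 0.0002 -0.001   0.0042] pos [ 506.6 -275.8  120.8] rot [ 3.1414e+00 -8.0000e-04 -2.9670e-01] t 25.65 w 29.7 F [-0.3 -0.2 -0.7]
```

View pics/w10.png

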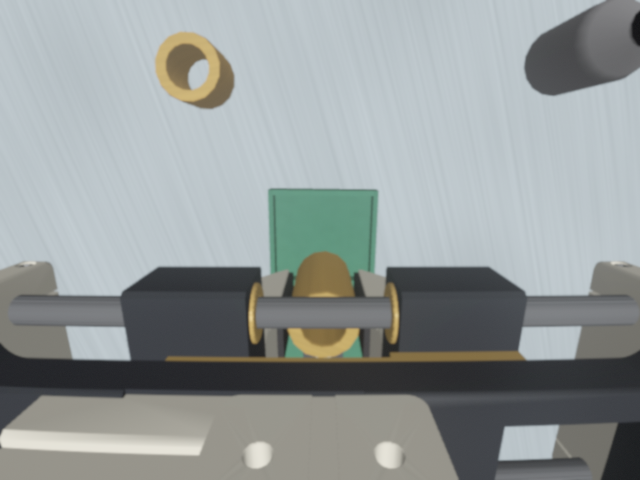

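The bush is centred over the small compartment, between tray sides at 270 and 377. Lowering.

```bash
python3 -m inch '[[[0,0.006,0.06,0,0,0,1],[0,0.006,0.15,0,0,0,1],[0,0.006,0.25,0,0,0,1],[0,0.006,0.34,0,0,0,1],[0,0.006,0.4,0,0,0,1],[0,0.006,0.43,0,0,0,1],[0,0.006,0.45,0,0,0,1],[0,0.006,0.452,0,0,0,1],[0,0.006,0.454,0,0,0,1],[0,0.006,0.454,0,0,0,1]]]'; python3 plan.py 506 -277 28.3 -0.3
```

```text
time: 26.95
tool_pos: [506.3, -277.3, 30.8]
tcp_rot: [3.141, -0.001, -0.297]
contact_force: [0.2, 0.2, -2.1]
grip_width: 29.6
shift [-0.0017 -0.001   0.0127] turn [ 0.0001 -0.0008  0.0034] pos [ 506.3 -277.3   30.8] rot [ 3.1415e+00 -6.0000e-04 -2.9730e-01] t 26.95 w 29.6 F [ 0.2  0.2 -2.1]
```

```bash
python3 -m inch '[[[0,0,0.002,0,0,0,1],[0,0,0.004,0,0,0,1],[0,0,0.006,0,0,0,1],[0,0,0.007,0,0,0,1],[0,0,0.008,0,0,0,1],[0,0,0.009,0,0,0,1],[0,0,0.01,0,0,0,1],[0,0,0.01,0,0,0,1],[0,0,0.01,0,0,0,1],[0,0,0.01,0,0,0,1]]]'; python3 plan.py 506 -277 28.3 -0.3
```

```text
time: 28.2
tool_pos: [506.1, -277.1, 28.5]
tcp_rot: [-3.142, -0.0, -0.297]
contact_force: [0.6, -0.5, -0.3]
grip_width: 29.8
shift [-0.0008 -0.0005  0.0009] turn [-0.0001 -0.      0.0034] pos [ 506.1 -277.1   28.5] rot [-3.1415 -0.     -0.2973] t 28.2 w 29.8 F [ 0.6 -0.5 -0.3]
```

```bash
python3 -m inch '[[[0,0,0.001,0,0,0,1],[0,0,0.002,0,0,0,1],[0,0,0.002,0,0,0,1],[0,0,0.002,0,0,0,0.3],[0,0,0.002,0,0,0,0.1],[0,0,0.002,0,0,0,-0.1],[0,0,0.002,0,0,0,-0.3],[0,0,0.002,0,0,0,-0.3],[0,0,0.002,0,0,0,-0.3],[0,0,0.002,0,0,0,-0.3]]]';  python3 -m inch '[[[0,0,-0.03,0,0,0,-0.3],[0,0,-0.1,0,0,0,-0.3],[0,0,-0.2,0,0,0,-0.3],[0,-0.05,-0.35,0,0,0,-0.3],[0,-0.1,-0.5,0,0,0,-0.3],[0,-0.2,-0.65,0,0,0,-0.3],[0,-0.2,-0.7,0,0,0,-0.3],[0,-0.2,-0.7,0,0,0,-0.3],[0,-0.2,-0.7,0,0,0,-0.3],[0,-0.2,-0.7,0,0,0,-0.3]]]'; python3 plan.py 458.5 131.5 180 1.57;python3 - <<'E'
from h import *
cv2.imwrite("pics/w11.png",bot.capture("wrist")[:,:,::-1])
E
```

```text
time: 29.45
tool_pos: [506.1, -277.1, 28.1]
tcp_rot: [-3.141, 0.0, -0.297]
contact_force: [0.0, 0.3, 0.5]
grip_width: 59.6
time: 30.7
tool_pos: [517.2, -239.1, 166.9]
tcp_rot: [-3.141, 0.002, -0.298]
contact_force: [-0.5, 0.2, 0.5]
grip_width: 59.8
shift [-0.8247 -1.6854 -0.0627] turn [-3.0000e-03  1.1000e-03 -2.3784e+00] pos [ 517.2 -239.1  166.9] rot [-3.141e+00  2.100e-03 -2.980e-01] t 30.7 w 59.8 F [-0.5  0.2  0.5]
```

View pics/w11.png

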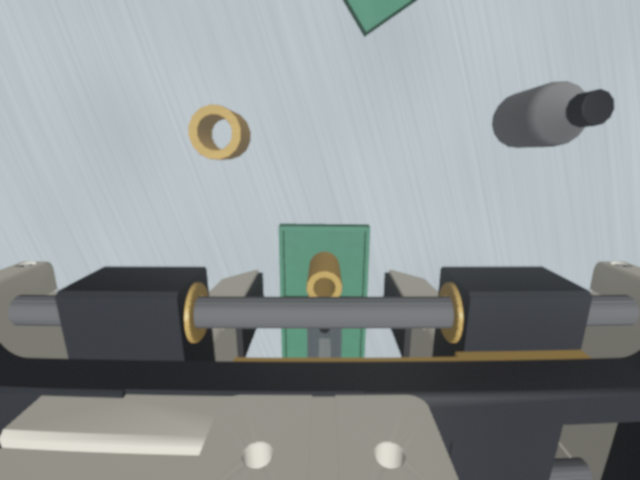

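The tall bush stands upright at (324,285) in its compartment. Now the compressor wheel.

```bash
python3 plan.py 458.5 131.5 180 0.28; python3 -m inch '[[[-0.03,-0.06,0,0,0,-0.05,0],[-0.09,-0.18,0,0,0,-0.13,0],[-0.17,-0.34,-0.01,0,0,-0.24,0],[-0.26,-0.52,-0.02,0,0,-0.37,0],[-0.35,-0.7,-0.03,0,0,-0.5,0],[-0.43,-0.86,-0.04,0,0,-0.62,0],[-0.47,-0.96,-0.05,0,0,-0.7,0],[-0.49,-1,-0.06,0,0,-0.735,0],[-0.49,-1,-0.06,0,0,-0.735,0],[-0.49,-1,-0.06,0,0,-0.735,0]]]';python3 plan.py 458.5 131.5 180 0.28
```

```text
shift [-0.8252 -1.6851 -0.0623] turn [-0.0014  0.0021 -0.7358] pos [ 517.3 -239.1  167. ] rot [-3.141e+00  1.800e-03 -2.979e-01] t 30.75 w 59.7 F [ 0.7 -0.5  0.8]
time: 32.0
tool_pos: [482.8, -19.6, 180.0]
tcp_rot: [3.141, 0.0, 0.279]
contact_force: [-1.1, 0.3, -1.1]
grip_width: 45.9
shift [ 9.140e-02 -7.597e-01 -1.000e-04] turn [ 0.0001  0.0001 -0.0014] pos [482.8 -19.6 180. ] rot [3.1415e+00 1.0000e-04 2.7890e-01] t 32.0 w 45.9 F [-1.1  0.3 -1.1]
```

```bash
python3 -m inch '[[[0.01,-0.06,0,0,0,0,0],[0.025,-0.2,0,0,0,0,0],[0.045,-0.38,0,0,0,0,0],[0.065,-0.55,0,0,0,0,0],[0.08,-0.68,0,0,0,0,0],[0.091,-0.76,0,0,0,0,0],[0.091,-0.76,0,0,0,0,0],[0.091,-0.76,0,0,0,0,0],[0.091,-0.76,0,0,0,0,0],[0.091,-0.76,0,0,0,0,0]]]';python3 plan.py 458.5 131.5 180 0.28
python3 - <<'E'
from h import *
cv2.imwrite("pics/w12.png",bot.capture("wrist")[:,:,::-1])
crop("pics/w12.png",270,180,100,100,6,"pics/w12c.png")
E
```

```text
time: 33.25
tool_pos: [458.4, 131.6, 180.1]
tcp_rot: [-3.142, 0.0, 0.279]
contact_force: [0.5, 0.5, -0.7]
grip_width: 45.7
shift [0.0006 0.0005 0.0005] turn [-0.0001  0.     -0.0014] pos [458.4 131.6 180.1] rot [-3.1415  0.      0.2789] t 33.25 w 45.7 F [ 0.5  0.5 -0.7]
```

View pics/w12c.png

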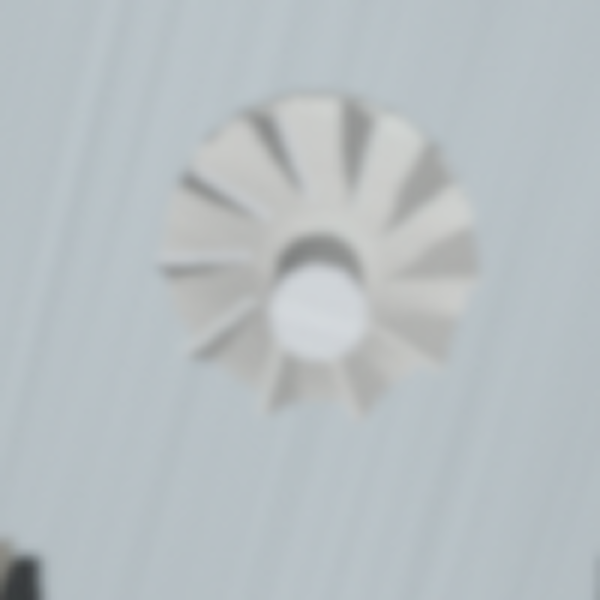

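View pics/w12.png

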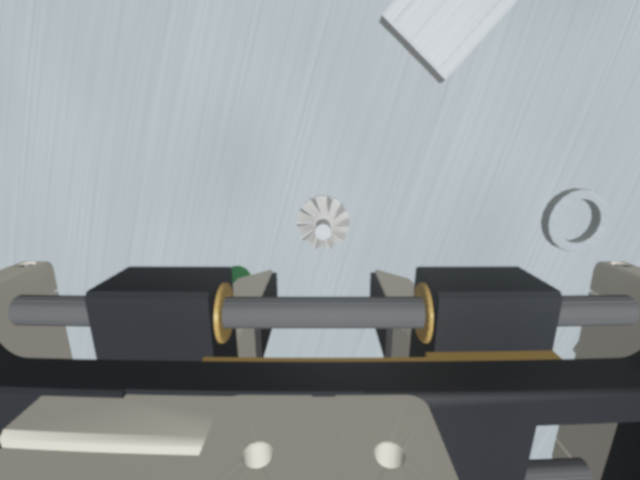

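The hub top is at pixel (322.9,231.6). A sliver of the green bush shows at (240,272), well clear of the fingers' path.

Run:
```python
from h import *
X=p2w("wrist",322.9,231.6,52); print(X)
from plan import plan
plan(X[0],X[1],29,0.28)
```

```text
[457.59054307 132.54724837  52.        ]
shift [-0.0024 -0.0053  0.7556] turn [-0.     -0.     -0.0011] pos [458.3 131.7 180.1] rot [-3.1416 -0.      0.2791] t 33.3 w 45.9 F [0.5 0.4 0.7]
```

```bash
python3 -m inch '[[[-0.002,-0.005,0.08,0,0,0,0],[-0.002,-0.005,0.2,0,0,0,0],[-0.002,-0.005,0.35,0,0,0,0],[-0.002,-0.005,0.5,0,0,0,0],[-0.002,-0.005,0.61,0,0,0,0],[-0.002,-0.005,0.69,0,0,0,0],[-0.002,-0.005,0.735,0,0,0,0],[-0.002,-0.005,0.755,0,0,0,0],[-0.002,-0.005,0.755,0,0,0,0],[-0.002,-0.005,0.755,0,0,0,0]]]'
python3 - <<'E'
from h import *
cv2.imwrite("pics/w13.png",bot.capture("wrist")[:,:,::-1])
E
```

```text
time: 34.55
tool_pos: [457.9, 133.0, 29.6]
tcp_rot: [3.141, -0.001, 0.28]
contact_force: [-1.1, -0.9, -0.3]
grip_width: 46.2
```

View pics/w13.png

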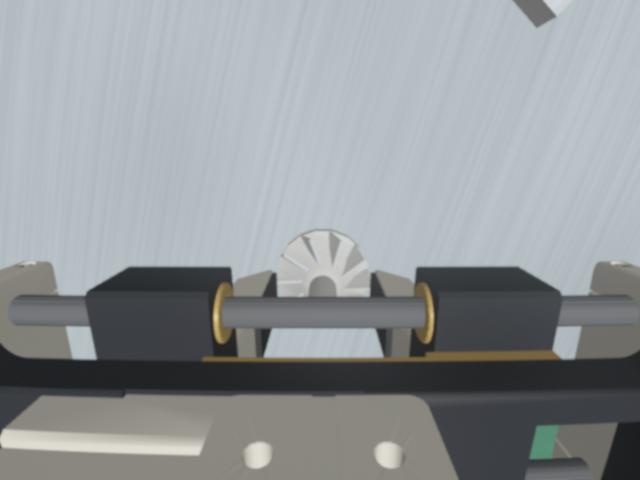

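The hub is centred at u≈323. Closing, then lifting.

```bash
python3 -m inch '[[[0,0,0,0,0,0,0.3],[0,0,0,0,0,0,0.5],[0,0,0,0,0,0,0.7],[0,0,0,0,0,0,0.9],[0,0,0,0,0,0,1],[0,0,0,0,0,0,1],[0,0,0,0,0,0,1],[0,0,0,0,0,0,1],[0,0,0,0,0,0,1],[0,0,0,0,0,0,1]]]';python3 plan.py 638 -27 150 0.28; python3 -m inch '[[[0,0,-0.02,0,0,0,1],[0,0,-0.06,0,0,0,1],[0,0,-0.13,0,0,0,1],[0,0,-0.22,0,0,0,1],[0,0,-0.32,0,0,0,1],[0,0,-0.42,0,0,0,1],[0,0,-0.52,0,0,0,1],[0,0,-0.58,0,0,0,1],[0,0,-0.6,0,0,0,1],[0,0,-0.6,0,0,0,1]]]'; python3 plan.py 638 -27 150 0.28
```

```text
time: 35.85
tool_pos: [457.5, 133.0, 29.1]
tcp_rot: [-3.142, -0.0, 0.28]
contact_force: [0.4, -0.3, 0.3]
grip_width: 13.2
shift [ 0.6461  1.0182 -0.6045] turn [-0.0001 -0.      0.    ] pos [457.5 133.   29.1] rot [-3.1415 -0.      0.28  ] t 35.85 w 13.2 F [ 0.4 -0.3  0.3]
time: 37.1
tool_pos: [457.4, 132.9, 149.0]
tcp_rot: [-3.142, 0.0, 0.28]
contact_force: [0.1, 0.4, -0.9]
grip_width: 13.1
shift [ 0.647   1.0181 -0.0051] turn [-0.0001  0.0002 -0.0001] pos [457.4 132.9 149. ] rot [-3.1415e+00  2.0000e-04  2.7990e-01] t 37.1 w 13.1 F [ 0.1  0.4 -0.9]
```

```bash
python3 -m inch '[[[0.04,0.06,0,0,0,0,1],[0.11,0.17,0,0,0,0,1],[0.2,0.32,0,0,0,0,1],[0.31,0.49,0,0,0,0,1],[0.42,0.66,0,0,0,0,1],[0.52,0.81,0,0,0,0,1],[0.6,0.93,0,0,0,0,1],[0.64,0.99,0,0,0,0,1],[0.647,1,0,0,0,0,1],[0.647,1,0,0,0,0,1]]]'; python3 plan.py 638 -27 150 0.28
python3 - <<'E'
from h import *
cv2.imwrite("pics/w14.png",bot.capture("wrist")[:,:,::-1])
E
```

```text
time: 38.35
tool_pos: [636.6, -23.0, 148.8]
tcp_rot: [-3.141, 0.001, 0.28]
contact_force: [0.9, 0.8, -0.4]
grip_width: 13.0
shift [ 0.0011  0.0212 -0.006 ] turn [-0.0009  0.0011  0.0004] pos [636.6 -23.  148.8] rot [-3.1409e+00  8.0000e-04  2.8040e-01] t 38.35 w 13.0 F [ 0.9  0.8 -0.4]
```

View pics/w14.png

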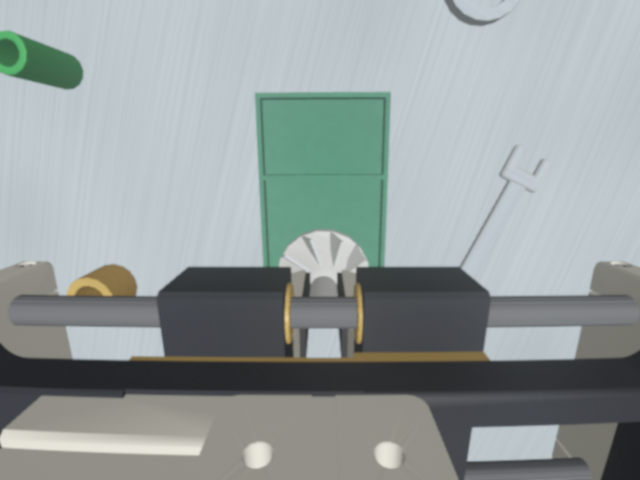

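The broad tray's end corners are at (256,94) and (391,94), its divider at v≈175 and its sides at u=263 and 385 (v=262). Measuring it.

Run:
```python
from h import *
from plan import plan
f=lambda u,v,z=14:p2w("wrist",u,v,z)[:2]
a,b=f(256.5,94),f(390.5,94); l,r=f(263,262),f(385,262); dv=f(322,176)
print(a,b,np.linalg.norm(a-b),np.linalg.norm(l-r))
m=(a+b)/2; th=np.arctan2(*(m-(l+r)/2)[::-1]);e=np.array([np.cos(th),np.sin(th)]);print('th',th)
c=m-85*e;L=c-33*e;print('ctr',c,'large',L,'small',c+50*e,'div off',(dv-c)@e)
plan(L[0],L[1],32.1,0.28)
```

```text
[552.97270649  71.46917319] [657.1256696  101.46299015] 108.3857406772069 110.38244874206312
th 1.8547417440519365
ctr [628.86153451   4.86968374] large [638.10632784 -26.80891781] small [614.85427188  52.86756488] div off 19.31761824572832
shift [0.002  0.0219 0.5848] turn [-0.0007  0.0007  0.0009] pos [636.6 -22.7 149.1] rot [-3.141e+00  5.000e-04  2.807e-01] t 38.4 w 13.0 F [ 0.5  0.6 -1.4]
```

```bash
python3 -m inch '[[[0.002,0.018,0.05,0,0,0,1],[0.002,0.018,0.13,0,0,0,1],[0.002,0.018,0.24,0,0,0,1],[0.002,0.018,0.35,0,0,0,1],[0.002,0.018,0.45,0,0,0,1],[0.002,0.018,0.52,0,0,0,1],[0.002,0.018,0.56,0,0,0,1],[0.002,0.018,0.57,0,0,0,1],[0.002,0.018,0.575,0,0,0,1],[0.002,0.018,0.575,0,0,0,1]]]'; python3 plan.py 638 -27 32.1 0.28
```

```text
time: 39.65
tool_pos: [638.9, -26.9, 34.7]
tcp_rot: [3.141, -0.001, 0.28]
contact_force: [-0.3, 1.1, -0.5]
grip_width: 13.1
shift [-0.0046 -0.0006  0.0131] turn [ 0.0005 -0.0013  0.    ] pos [638.9 -26.9  34.7] rot [ 3.1412e+00 -1.0000e-03  2.8000e-01] t 39.65 w 13.1 F [-0.3  1.1 -0.5]
```

```bash
python3 -m inch '[[[0,0,0.002,0,0,0,1],[0,0,0.004,0,0,0,1],[0,0,0.006,0,0,0,1],[0,0,0.008,0,0,0,1],[0,0,0.009,0,0,0,1],[0,0,0.01,0,0,0,1],[0,0,0.011,0,0,0,1],[0,0,0.012,0,0,0,1],[0,0,0.012,0,0,0,1],[0,0,0.012,0,0,0,1]]]'; python3 plan.py 638 -27 32.1 0.28
```

```text
time: 40.9
tool_pos: [638.6, -26.8, 32.1]
tcp_rot: [3.142, -0.0, 0.28]
contact_force: [-3.3, 0.2, 5.9]
grip_width: 13.1
shift [-0.003   0.      0.0002] turn [ 0.0001 -0.0003 -0.    ] pos [638.6 -26.8  32.1] rot [ 3.1415e+00 -3.0000e-04  2.8000e-01] t 40.9 w 13.1 F [-3.3  0.2  5.9]
```

Contact felt at +6 N. Releasing and rising.

```bash
python3 -m inch '[[[0,0,0,0,0,0,0.7],[0,0,0,0,0,0,0.5],[0,0,0,0,0,0,0.3],[0,0,0,0,0,0,0],[0,0,0,0,0,0,0],[0,0,0,0,0,0,0],[0,0,-0.05,0,0,0,0],[0,0,-0.2,0,0,0,0],[0,0,-0.42,0,0,0,0],[0,0,-0.65,0,0,0,0]]]'; python3 plan.py 458.5 -133 170 0.1;python3 - <<'E'
from h import *
cv2.imwrite("pics/w15.png",bot.capture("wrist")[:,:,::-1])
E
```

```text
time: 42.15
tool_pos: [638.4, -26.8, 163.6]
tcp_rot: [3.142, -0.0, 0.28]
contact_force: [0.9, 0.5, -0.5]
grip_width: 46.0
shift [-1.0112  0.2618 -0.0322] turn [-0.000e+00 -2.000e-04  2.291e-01] pos [638.4 -26.8 163.6] rot [ 3.1416e+00 -2.0000e-04  2.8000e-01] t 42.15 w 46.0 F [ 0.9  0.5 -0.5]
```

View pics/w15.png

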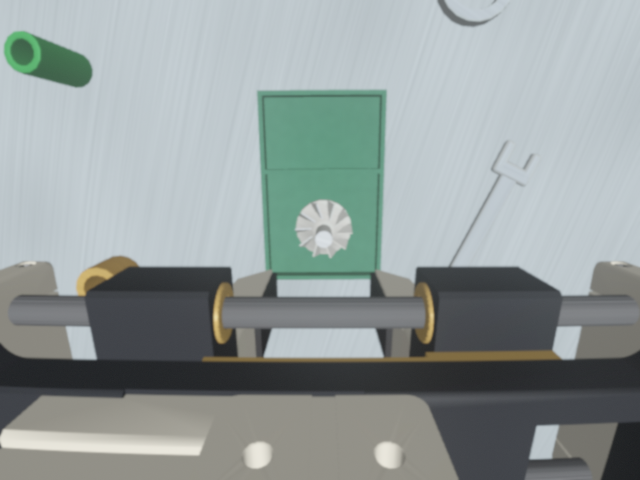

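The wheel stands upright in the larger compartment, foot centred at (324,228), clear of the walls. Now the short wide bush.

```bash
python3 -m inch '[[[-0.06,0.015,0,0,0,0,-0.57],[-0.17,0.04,0,0,0,0,-0.57],[-0.32,0.08,-0.01,0,0,0,-0.57],[-0.49,0.13,-0.02,0,0,0,-0.57],[-0.66,0.17,-0.03,0,0,0,-0.57],[-0.81,0.21,-0.03,0,0,0,-0.57],[-0.93,0.24,-0.03,0,0,0,-0.57],[-0.98,0.26,-0.03,0,0,0,-0.57],[-1,0.26,-0.03,0,0,0,-0.57],[-1,0.26,-0.03,0,0,0,-0.57]]]'; python3 plan.py 458.5 -133 170 0.28
python3 - <<'E'
from h import *
cv2.imwrite("pics/w16.png",bot.capture("wrist")[:,:,::-1])
crop("pics/w16.png",260,170,130,100,6,"pics/w16c.png")
E
```

```text
time: 43.45
tool_pos: [460.9, -131.9, 167.5]
tcp_rot: [-3.141, 0.0, 0.28]
contact_force: [-0.7, 0.1, 0.4]
grip_width: 72.2
shift [-0.0129  0.0021 -0.0124] turn [-0.0004  0.     -0.    ] pos [ 460.9 -131.9  167.5] rot [-3.1413  0.      0.28  ] t 43.45 w 72.2 F [-0.7  0.1  0.4]
```

View pics/w16c.png

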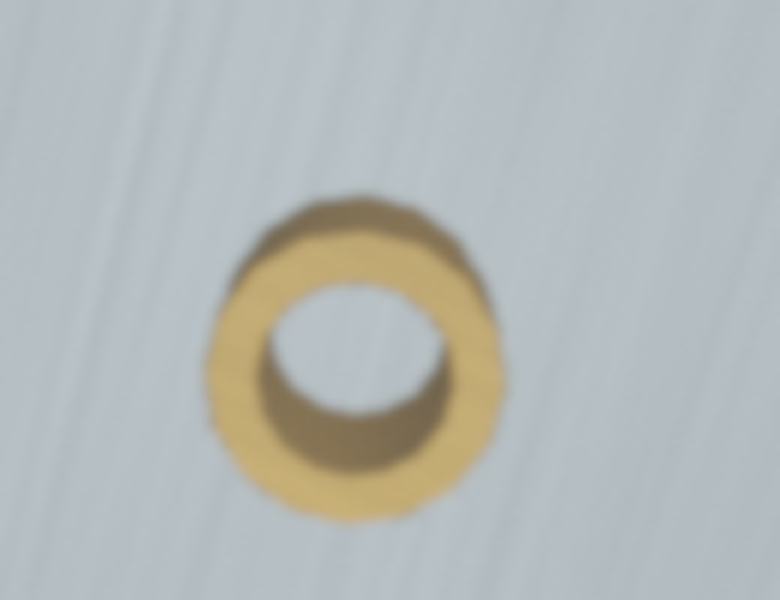

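The short bush's mouth centre is at crop (355,376), which is pixel (318.8,232.3).

Run:
```python
from h import *
from plan import plan
X=p2w("wrist",318.8,232.3,40);print(X)
plan(X[0],X[1],18,0.28)
```

```text
[ 457.10003095 -132.32532061   40.        ]
shift [-0.02   -0.0028  0.7478] turn [-0.0003 -0.0002  0.0004] pos [ 461.1 -131.8  167.6] rot [-3.1414e+00 -2.0000e-04  2.8030e-01] t 43.5 w 71.7 F [-0.8 -0.7  0.2]
```

```bash
python3 -m inch '[[[-0.02,-0.003,0.06,0,0,0,-0.57],[-0.02,-0.003,0.17,0,0,0,-0.57],[-0.02,-0.003,0.32,0,0,0,-0.57],[-0.02,-0.003,0.47,0,0,0,-0.57],[-0.02,-0.003,0.59,0,0,0,-0.57],[-0.02,-0.003,0.67,0,0,0,-0.57],[-0.02,-0.003,0.72,0,0,0,-0.57],[-0.02,-0.003,0.745,0,0,0,-0.57],[-0.02,-0.003,0.745,0,0,0,-0.57],[-0.02,-0.003,0.745,0,0,0,-0.57]]]'
python3 - <<'E'
from h import *
cv2.imwrite("pics/w17.png",bot.capture("wrist")[:,:,::-1])
E
```

```text
time: 44.75
tool_pos: [457.1, -132.7, 19.2]
tcp_rot: [3.141, -0.001, 0.28]
contact_force: [0.0, -0.1, -0.1]
grip_width: 71.9
```

View pics/w17.png

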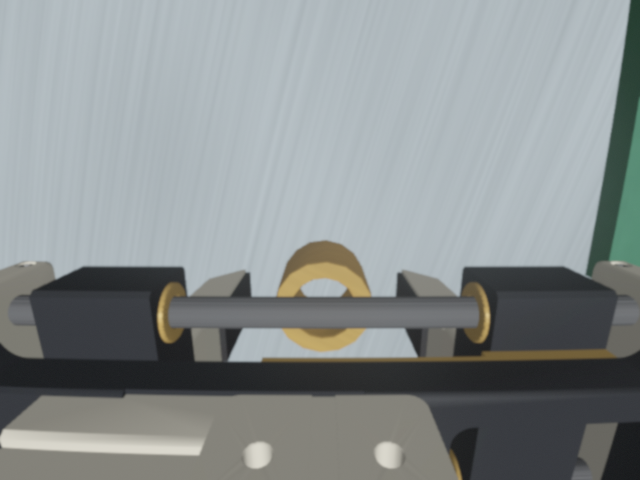

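Bush centred at u=324 between the jaws. Closing and lifting.

```bash
python3 -m inch '[[[0,0,0,0,0,0,-0.4],[0,0,0,0,0,0,-0.2],[0,0,0,0,0,0,0],[0,0,0,0,0,0,0.2],[0,0,0,0,0,0,0.4],[0,0,0,0,0,0,0.7],[0,0,0,0,0,0,1],[0,0,0,0,0,0,1],[0,0,0,0,0,0,1],[0,0,0,0,0,0,1]]]';python3 plan.py 615.5 51.5 150 0.28; python3 -m inch '[[[0,0,-0.02,0,0,0,1],[0,0,-0.06,0,0,0,1],[0,0,-0.13,0,0,0,1],[0,0,-0.22,0,0,0,1],[0,0,-0.32,0,0,0,1],[0,0,-0.42,0,0,0,1],[0,0,-0.54,0,0,0,1],[0,0,-0.62,0,0,0,1],[0,0,-0.65,0,0,0,1],[0,0,-0.65,0,0,0,1]]]'; python3 plan.py 615.5 51.5 150 0.28
```

```text
time: 46.05
tool_pos: [456.8, -132.6, 18.8]
tcp_rot: [3.142, -0.0, 0.28]
contact_force: [0.1, 0.3, 2.4]
grip_width: 43.0
shift [ 1.0172 -0.6653 -0.6561] turn [ 0.0001 -0.0003  0.    ] pos [ 456.8 -132.6   18.8] rot [ 3.1415e+00 -2.0000e-04  2.8000e-01] t 46.05 w 43.0 F [0.1 0.3 2.4]
time: 47.3
tool_pos: [456.7, -132.6, 149.1]
tcp_rot: [3.141, -0.001, 0.28]
contact_force: [1.3, -0.3, -2.5]
grip_width: 42.9
shift [ 1.0175 -0.6651 -0.0042] turn [ 0.0005 -0.0008 -0.0001] pos [ 456.7 -132.6  149.1] rot [ 3.1412e+00 -6.0000e-04  2.7990e-01] t 47.3 w 42.9 F [ 1.3 -0.3 -2.5]
```

```bash
python3 -m inch '[[[0.06,-0.04,0,0,0,0,1],[0.17,-0.11,0,0,0,0,1],[0.32,-0.21,0,0,0,0,1],[0.49,-0.32,0,0,0,0,1],[0.66,-0.44,0,0,0,0,1],[0.81,-0.54,0,0,0,0,1],[0.93,-0.62,0,0,0,0,1],[0.98,-0.66,0,0,0,0,1],[1,-0.67,0,0,0,0,1],[1,-0.67,0,0,0,0,1]]]'; python3 plan.py 614.8 53.2 21.8 0.28
python3 - <<'E'
from h import *
cv2.imwrite("pics/w18.png",bot.capture("wrist")[:,:,::-1])
E
```

```text
time: 48.55
tool_pos: [611.5, 51.1, 148.4]
tcp_rot: [-3.141, 0.001, 0.28]
contact_force: [-0.4, 0.3, -3.0]
grip_width: 43.2
shift [ 0.0192 -0.0054  0.6331] turn [-0.0002  0.001  -0.0004] pos [611.5  51.1 148.4] rot [-3.1415e+00  8.0000e-04  2.7970e-01] t 48.55 w 43.2 F [-0.4  0.3 -3. ]
```

View pics/w18.png

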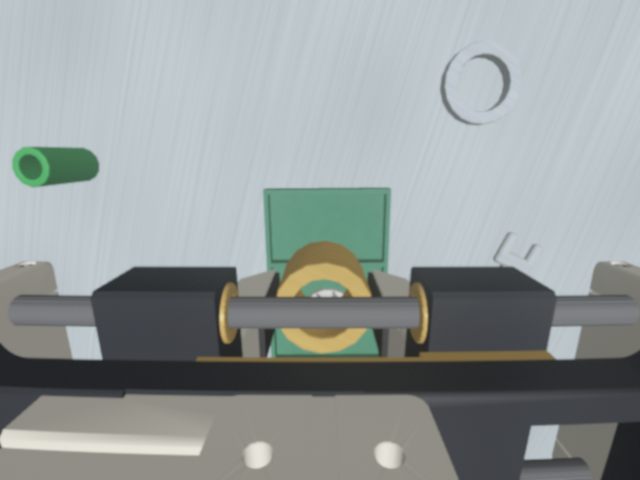

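The tray end is at v=188, u 264–390, with the divider at v≈262. Re-measuring the compartment from here before lowering.

Run:
```python
from h import *
f=lambda u,v,z=14:p2w("wrist",u,v,z)[:2]
m=(f(264.5,188.5)+f(389.5,188.5))/2; dv=f(326,262.5); e=np.array([np.cos(1.8547),np.sin(1.8547)])
print(m,dv,np.linalg.norm(m-dv),'from end',m-35*e,'from div',dv+33*e)
```

```text
[603.95495478  87.62534969] [621.561201    23.57491827] 66.42618211753053 from end [613.75863607  54.02642362] from div [612.31773007  55.25390571]
```

```bash
python3 -m inch '[[[0.013,-0.01,0.05,0,0,0,1],[0.013,-0.01,0.13,0,0,0,1],[0.013,-0.01,0.25,0,0,0,1],[0.013,-0.01,0.38,0,0,0,1],[0.013,-0.01,0.49,0,0,0,1],[0.013,-0.01,0.57,0,0,0,1],[0.013,-0.01,0.605,0,0,0,1],[0.013,-0.01,0.62,0,0,0,1],[0.013,-0.01,0.622,0,0,0,1],[0.013,-0.01,0.622,0,0,0,1]]]'; python3 plan.py 614 54 21.8 0.28
```

```text
time: 49.85
tool_pos: [614.3, 54.1, 25.0]
tcp_rot: [3.141, -0.001, 0.28]
contact_force: [-0.1, 0.7, -2.7]
grip_width: 43.6
shift [-0.0015  0.0002  0.0162] turn [ 0.0004 -0.0017 -0.0001] pos [614.3  54.1  25. ] rot [ 3.1413e+00 -1.3000e-03  2.8000e-01] t 49.85 w 43.6 F [-0.1  0.7 -2.7]
```

```bash
python3 -m inch '[[[0,0,0.002,0,0,0,1],[0,0,0.004,0,0,0,1],[0,0,0.006,0,0,0,1],[0,0,0.008,0,0,0,1],[0,0,0.01,0,0,0,1],[0,0,0.011,0,0,0,1],[0,0,0.012,0,0,0,1],[0,0,0.013,0,0,0,1],[0,0,0.014,0,0,0,1],[0,0,0.014,0,0,0,1]]]'; python3 plan.py 614 54 21.8 0.28
```

```text
time: 51.1
tool_pos: [613.9, 54.1, 21.8]
tcp_rot: [3.142, -0.0, 0.28]
contact_force: [-1.1, -0.1, 0.7]
grip_width: 43.4
shift [ 0.0005  0.0007 -0.    ] turn [ 0.     -0.0003 -0.    ] pos [613.9  54.1  21.8] rot [ 3.1416e+00 -2.0000e-04  2.8000e-01] t 51.1 w 43.4 F [-1.1 -0.1  0.7]
```

Contact (−2.7 → +0.7 N). Releasing and rising.

```bash
python3 -m inch '[[[0,0,0.001,0,0,0,1],[0,0,0.001,0,0,0,0],[0,0,0.001,0,0,0,-0.2],[0,0,0.001,0,0,0,-0.4],[0,0,0.001,0,0,0,-0.5],[0,0,0.001,0,0,0,-0.5],[0,0,0.001,0,0,0,-0.5],[0,0,0.001,0,0,0,-0.5],[0,0,0.001,0,0,0,-0.5],[0,0,0.001,0,0,0,-0.5]]]'; python3 -m inch '[[[0,0,-0.04,0,0,0,-0.5],[0,0,-0.12,0,0,0,-0.5],[0,0,-0.25,0,0,0,-0.5],[0,0.05,-0.4,0,0,0,-0.5],[0,0.1,-0.55,0,0,0,-0.5],[-0.05,0.2,-0.7,0,0,0,-0.5],[-0.1,0.3,-0.85,0,0,0,-0.5],[-0.1,0.3,-0.9,0,0,0,-0.5],[-0.1,0.3,-0.9,0,0,0,-0.5],[-0.1,0.3,-0.9,0,0,0,-0.5]]]'
python3 - <<'E'
from h import *
for n in ["wrist","scene","side"]: cv2.imwrite(f"pics/{n}F.png",bot.capture(n)[:,:,::-1])
crop("pics/sideF.png",220,140,240,180,3,"pics/sFc.png")
crop("pics/sceneF.png",130,140,300,260,2,"pics/cFc.png")
E
```

```text
time: 52.35
tool_pos: [613.8, 54.1, 21.3]
tcp_rot: [-3.142, -0.0, 0.28]
contact_force: [-0.0, -0.2, -0.4]
grip_width: 68.8
time: 53.6
tool_pos: [610.6, -8.1, 200.1]
tcp_rot: [-3.14, 0.002, 0.281]
contact_force: [-0.1, 0.5, -0.2]
grip_width: 69.4
```

View pics/wristF.png

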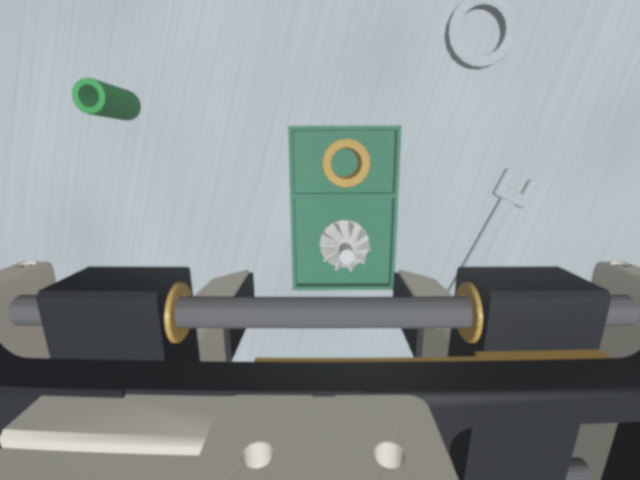

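View pics/sFc.png

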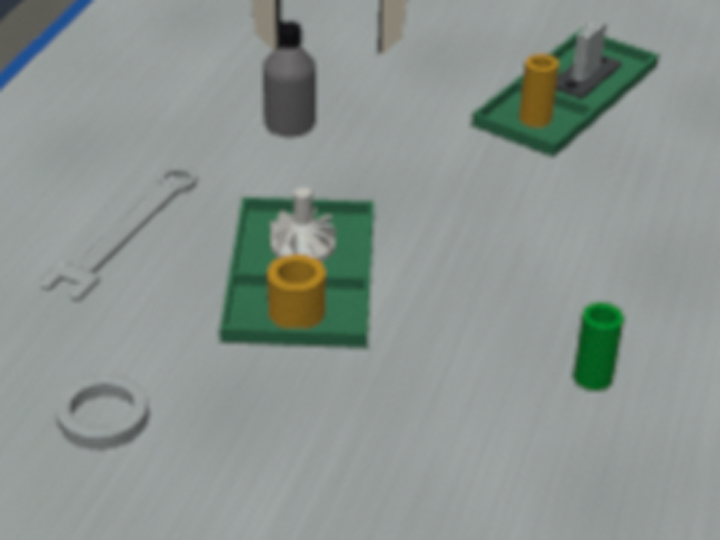

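View pics/cFc.png

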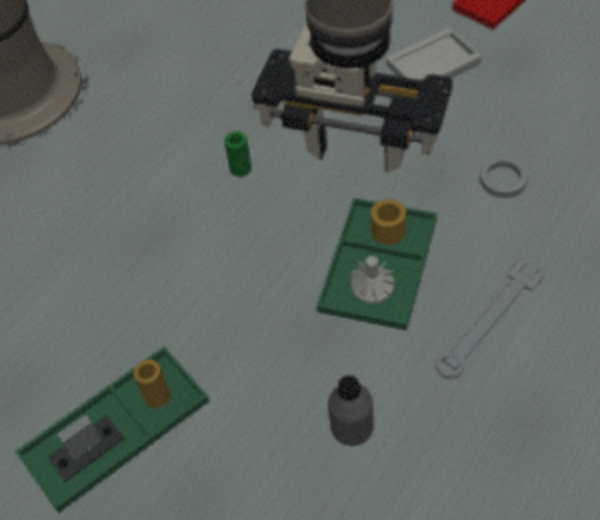

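All four parts stand upright in the right compartments: the short bush at wrist (346,162), the wheel at (346,247), and the tall bush and plate at side crop (540,90) and (590,65). The bystanders are in place. Handing in.

```bash
python3 -c "
from plant import bot
print(bot.close_job())"
```

```text
the job is handed in; nothing more can be done
None
```

Both kits are made up and the job is handed in, at about 54 s of the 107 s allowed.

- **Cover plate:** I gripped it by its lug and turned it straight in the aluminium bin. It lay 0.51 rad off by my measurement. I then lifted it straight out and set it in the long tray's larger compartment.
- **Tall slim bush:** I took the brass one, not the green look-alike, and set it in the long tray's smaller compartment.
- **Compressor wheel and short wide bush:** These went into the broad tray's larger and smaller compartments.

**Last checks:** The pictures from all three cameras show every part upright and clear of the tray walls. The ring, bottle, wrench and green bush look to be where they were. The gripper was open and 200 mm up, with no force on the tool.

**Contact at set-down:** I lowered each part the last 2–3 mm slowly before opening the gripper. The force reading showed contact clearly for the plate (+3 N) and the wheel (+6 N), and weakly for the short bush (+0.7 N). For the tall bush it was within the sensor noise (−0.3 N), so I lowered it another 0.4 mm before letting go.

**Small disagreement:** The broad tray's divider measured about 2 mm off its stated place. That was well inside the room left around the parts.

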